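# Pack the wardrobe fittings into the organiser

## Task

Pack the wardrobe fittings into the open grey screw organiser, each standing upright on the floor of its own insert: the small round foot in the round well, the square knob in the square well, the short bar handle in the long narrow well, and the collar over the post. The wide foot and the long handle belong to another piece of furniture: leave them exactly where they are on the counter.

Things in the scene. Friction and masses are not known exactly. Their poses are not given: they have to be found in the camera images.
- foot_c (a point): The small furniture foot: an upright aluminium cylinder 38 mm across and 38 mm tall on a thin black rubber sole, with a thin threaded stud 8 mm across and 12 mm tall on top (50 mm in all). The point lies on its axis 19 mm above its underside, at the middle of the cylinder; z is up.
- knob_c (a point): The square cabinet knob: a 36 x 36 mm head 20 mm thick (from 18 to 38 mm above the underside) on a short round stem over a 36 x 36 mm base plate 6 mm thick; 38 mm tall, aluminium. The point is at its middle, 19 mm above its underside; x and y run square to its sides, z is up.
- handle_c (a point): The short bar handle: a round steel bar 12 mm thick and 70 mm long, its axis 30 mm above the underside, held up by two 10 mm thick legs 50 mm apart (40 mm clear between them) that end in round flanges 20 mm across and 4 mm thick. It stands on the flanges; 70 x 20 x 36 mm in all. The point is at its middle, 18 mm above its underside, under the bar; x runs along the bar, z is up.
- collar_c (a point): The rail collar: an aluminium ring standing flat on the counter, 44 mm outside, 30 mm inside, 34 mm tall. The point is at its middle, on the axis, 17 mm above its underside; z is up.
- big_foot_c (a point): A look-alike to be left alone: the wide furniture foot, shaped like the small one and as tall, but 62 mm across. The point lies on its axis 19 mm above its underside.
- long_handle_c (a point): A look-alike to be left alone: the long bar handle, made like the short one and as tall, but 116 mm long. The point is at its middle, 18 mm above its underside, under the bar; x runs along the bar.
- tub_round_floor (a point): Insert with the round well: a fixed grey insert 108 x 108 mm in the organiser with a dark-lined well, one of four in a two-by-two block (110 mm apart, any order), its top 18 mm above the counter. The point is the centre of its floor, 10 mm above the counter and 8 mm below its top; z up, x and y along its sides. The well is 56 mm across and 8 mm deep.
- tub_square_floor (a point): Insert with the square well: a fixed grey insert 108 x 108 mm in the organiser with a dark-lined well, one of four in a two-by-two block (110 mm apart, any order), its top 18 mm above the counter. The point is the centre of its floor, 10 mm above the counter and 8 mm below its top; z up, x and y along its sides. The well is 54 x 54 mm and 8 mm deep, its sides along x and y.
- tub_long_floor (a point): Insert with the long narrow well: a fixed grey insert 108 x 108 mm in the organiser with a dark-lined well, one of four in a two-by-two block (110 mm apart, any order), its top 18 mm above the counter. The point is the centre of its floor, 10 mm above the counter and 8 mm below its top; z up, x and y along its sides. The well is 88 mm long along x, 40 mm wide along y and 8 mm deep.
- tub_post_floor (a point): Insert with the upright post: a fixed grey insert 108 x 108 mm in the organiser with a dark-lined well, one of four in a two-by-two block (110 mm apart, any order), its top 18 mm above the counter. The point is the centre of its floor, 10 mm above the counter and 8 mm below its top; z up, x and y along its sides. Its well is 96 x 96 mm and 8 mm deep, and in the middle a fixed post 12 mm thick rises 22 mm from the floor (14 mm above the rim).
There are look-alikes about, which are no part of the job. Leave any blue, purple or turquoise look-alike of the part that bears handle_c alone.

How it is judged:
By the outcome, as a careful person would: the job done as asked, in the order asked, and still so for the second after the job is handed in, with the robot touching nothing.
It also fails if it takes over 93 s, if anything falls off the work surface, if the arm or the gripper's body presses on something with over 40 N, if the wrist force passes 120 N, or if a joint passes its speed limit or range.

## Robot

A 6-joint arm with a two-finger parallel gripper is mounted at the origin on the work surface. World frame = base frame: x ahead of the robot, y to its left, z up, the work surface at z = 0. Lengths are in mm, angles in rad, forces in N, time in s.
With the tool pointing down it reaches from about 350 to 975 mm from the base axis. Payload 7.1 kg.
Tool frame: the origin (TCP) lies on the centre line of the jaws, within the pads' length; the fingertips stand 8 mm ahead of it and the grasp point (between the pads) lies 11 mm behind it; z points along the fingers, x is the direction in which the jaws open and shut, and the axes are right-handed (so a half turn about z gives the same grasp; the last joint's range is limited). The gripper opens to 88 mm and grips with 3 to 60 N. Pads are 20 mm wide; open, the fingers measure 115 mm over their backs; the gripper's body (75 mm by 178 mm) begins 61 mm behind the grasp point.
Start: joints at [-1.226, 0.423, 1.63, -0, 1.089, -0.019], TCP at [222.409, -584.071, 230.675] pointing down, gripper open.
Joint ranges: [-3, 3], [-0.9, 2.11], [0.09, 2.58], [-1.31, 4.45], [0.11, 2.69], [-2.54, 2.54]. Speed limits (rad/s): [2.39, 2.39, 3.01, 3.14, 3.14, 3.14].

## Interface

Orientations are given as a rotation vector (axis times angle).
In Python, from workcell import ctrl gives the robot as it stands.
- The arm moves only by the shell command python3 -m handwheel 'ROWS'. ROWS is JSON, a list of rows, each a list of 3 entries, a list of its own where there are three numbers: the turn, a rotation vector about the tool's x, y, z in rad, then the shift along the tool's x, y, z in mm, then the opening, from 0 (shut) to 1 (fully open). In form: [[[ax, ay, az], [tx, ty, tz], jaw], ...]. A call has exactly 10 rows; each row shifts and turns the pose as measured when the row begins, along the tool's axes as they then stand; what a row does not reach is not made up. A row lasts 1/12 s, in which the tool goes at most 41.7 mm and 7.16 degrees, less where a joint would pass 70% of its speed; a pose out of reach is approached as far as the arm can. A call with a gripper value outside its range is refused whole. The fingers move at their own pace and stop on an object; the grip force is fixed at half the most. Time passes only in rows, so rows that do not move let the fingers close, or fill a call up. It gives the time, the measured TCP pose, the force and the opening at its end, in the units of the state.
- ctrl.get_obs(): the state, without advancing time (a new reading comes with each control period).
- ctrl.get_image(name): name is "scene" or "side" or "wrist"; returns a dict with "pixels" (420x560x3 uint8, red, green, blue), "camera_matrix" (3x3 intrinsics, pixels), "rvec" (rotation vector, rad) and "tvec" (3), from world to camera coordinates, as OpenCV has them. Camera axes: x right, y down, z forward; pixel columns grow to the right and rows downward; lengths in mm; the calibration is good to about 2 mm. The wrist camera is an equidistant fisheye: a pixel r from the principal point sees the ray r / f radians off the axis. A picture is of the moment at which its call begins. There is no depth.
- ctrl.close_job(): hands the job in, once; it reports no verdict.
Trained networks look in a picture, given as the dict that the camera call returned (one of the last four; its "shot" number tells which), for a name from the list of things; names that differ only in an ending like _2 or _b are one class to them, and where a whole thing is asked for, a point or a joint stands for the part that bears it (a point fixed in the world has none). Each returns a list of dicts, best first, with "score" (0 to 1); they miss things now and then, are a little off and sometimes report something else, mostly with a low value. They report only what shows in the picture. A call takes as long as a camera call. They do not tell look-alikes from the thing itself.
- ctrl.look_for(picture, query): "position" ([x, y, z] in mm, in the coordinates of the camera as it stood for that picture, good to about 4 mm: the middle of the surface that is visible of it).
- ctrl.spot_point(picture, query): "position" ([x, y, z] in mm, in the coordinates of the camera as it stood for that picture, good to about 4 mm: a listed point, or the origin of a listed thing).
The state is a dict: "t": time; "qpos": joint angles; "qvel": joint speeds; "joint_torque": joint torques, N m; "ee_pos": TCP position; "orientation": TCP orientation; "ft_force": force on the tool from outside, world axes, zero at the start; "moment": the same for the moment, N m; "width": finger opening in mm.
Only numpy, scipy, OpenCV 4.12 (cv2) and the standard library are available. Lean on these libraries where they do the work, as an engineer would, in place of code of your own. Each camera call takes 0.05 s, during which the arm holds its last target.

## Working session

There is one attempt and no reset: what is moved stays moved. The work goes in short steps, Python scripts to look and compute and a shell command to move; the robot and the scene stay as the last step left them, time stands still between calls to the robot, and variables do not carry over. Pictures are saved under pics/ and viewed, and the job is handed in when it is done.

```bash
ls; mkdir -p pics; python3 - <<'E'
from workcell import ctrl
import cv2
o=ctrl.get_obs();print({k:(v if not hasattr(v,'round') else v) for k,v in o.items()})
for n in ["scene","side","wrist"]:
    p=ctrl.get_image(n);cv2.imwrite(f"pics/{n}0.png",p["pixels"][:,:,::-1]);print(n,p["camera_matrix"],p["rvec"],p["tvec"],p.get("shot"))
E
```

```text
pics
{'t': 0.0, 'qpos': array([-1.22598186e+00,  4.23793036e-01,  1.63069487e+00,  3.19573572e-05,
        1.08862766e+00, -1.89834312e-02]), 'qvel': array([-3.72401792e-04, -1.98793688e-04,  6.18248048e-05,  2.30940027e-05,
       -4.62046096e-04,  2.58244380e-03]), 'joint_torque': array([-6.16586385e-04, -5.44633627e+01, -2.73665410e+01,  6.43647043e-02,
        2.28442188e-02, -1.20366967e-04]), 'ee_pos': array([ 222.24557655, -583.55733759,  229.92963822]), 'orientation': array([-2.58588154e+00,  1.78244065e+00,  1.91701024e-03]), 'ft_force': array([-0.35022973, -0.47533207, -0.63969602]), 'moment': array([-0.0152128 , -0.07223603, -0.00251725]), 'width': 87.81808052347162}
scene [[391.19187804   0.         284.5701553 ]
 [  0.         391.19187804 210.76070823]
 [  0.           0.           1.        ]] [ 0.72821036  2.57360808 -1.17408529] [ 425.89173125 -118.77800229 1237.3281313 ] 1
side [[390.9052627    0.         276.07603032]
 [  0.         390.9052627  209.92553409]
 [  0.           0.           1.        ]] [ 0.85295053 -2.42366519  1.25442071] [383.17227365 233.32098999 810.40460854] 2
wrist [[325.1922621    0.         278.6636354 ]
 [  0.         325.1922621  206.51324161]
 [  0.           0.           1.        ]] [-2.40078907  1.6571624   0.22229582] [-624.24505556  -29.81354422  391.71819874] 3
```

View pics/scene0.png

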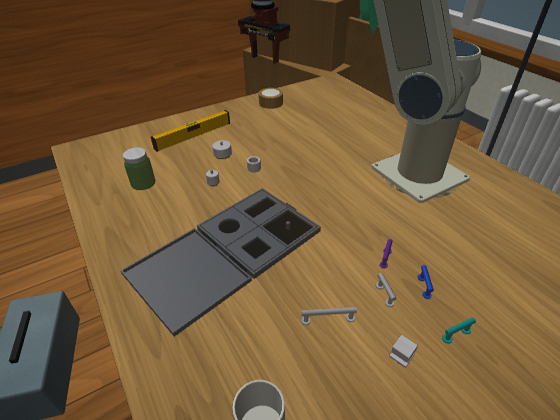

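View pics/side0.png

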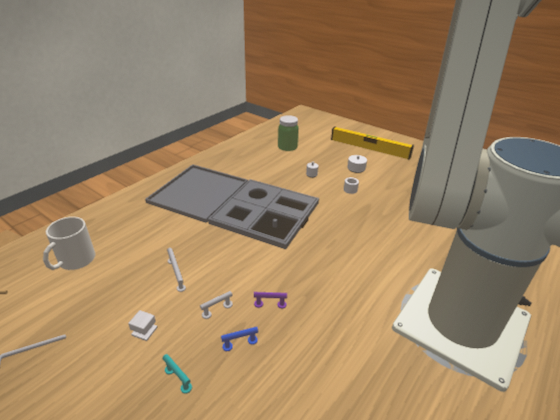

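View pics/wrist0.png

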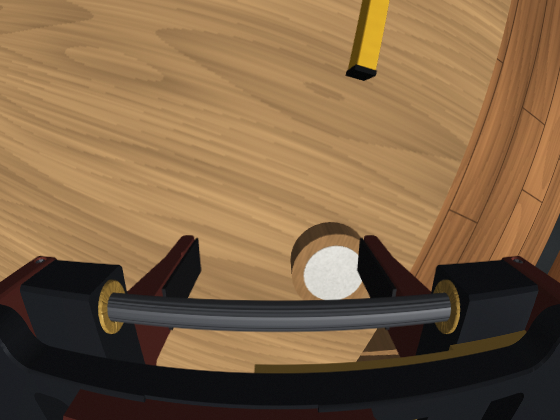

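The scene view shows the small foot at (213,178), wide foot (222,149), collar (254,163), short grey handle (386,289) and long handle (329,314). The knob is at (403,349); the purple, blue and turquoise handles are at (386,253), (427,281) and (459,330). Wells: round (229,226), long (262,205), square (256,247), post (288,226).

```bash
cat > h.py <<'E'
import numpy as np, cv2
from workcell import ctrl
def Rt(p): return cv2.Rodrigues(np.array(p["rvec"],float))[0],np.array(p["tvec"],float).reshape(3)
def toworld(p,x):
    R,t=Rt(p); return R.T@(np.array(x)-t)
def ray(p,u,v,fish=False):
    K=p["camera_matrix"]; a=np.array([(u-K[0,2])/K[0,0],(v-K[1,2])/K[1,1]])
    if fish:
        r=np.hypot(*a); d=np.array([*(a/r*np.sin(r) if r>0 else a),np.cos(r)])
    else: d=np.array([*a,1.])
    R,t=Rt(p); return -R.T@t, R.T@d
def onz(p,u,v,z,fish=False):
    c,d=ray(p,u,v,fish); return c+d*(z-c[2])/d[2]
def proj(p,X,fish=False):
    R,t=Rt(p);K=p["camera_matrix"];x=R@np.array(X,float)+t
    if fish:
        r=np.hypot(x[0],x[1]);th=np.arctan2(r,x[2]);a=x[:2]/max(r,1e-9)*th
    else: a=x[:2]/x[2]
    return np.array([a[0]*K[0,0]+K[0,2],a[1]*K[1,1]+K[1,2]])
E
python3 - <<'E'
from h import *
np.set_printoptions(precision=1,suppress=True)
names="foot_c knob_c handle_c collar_c big_foot_c long_handle_c tub_round_floor tub_square_floor tub_long_floor tub_post_floor".split()
for cam in ["scene","side"]:
    p=ctrl.get_image(cam)
    for n in names:
        r=ctrl.spot_point(p,n)
        for d in r[:6]:
            w=toworld(p,d["position"]); print(cam,n,round(d["score"],2),w,proj(p,w))
    im=p["pixels"][:,:,::-1]
    c=im[130:370,190:490] if cam=="scene" else im[140:400,120:420]
    cv2.imwrite(f"pics/{cam}_crop.png",cv2.resize(c,(750,600) if cam=="scene" else (690,598),interpolation=cv2.INTER_CUBIC))
E
```

```text
scene foot_c 0.49 [ 571.5 -300.    18.7] [213.1 177.2]
scene knob_c 0.95 [486.8 417.7  16.8] [401.2 348.5]
scene knob_c 0.63 [ 435.5 -299.5   16.2] [252.6 164.6]
scene knob_c 0.56 [ 573.1 -299.3   20.2] [212.7 177.1]
scene handle_c 0.73 [413.2 296.3  15.7] [386.6 290.3]
scene handle_c 0.71 [352.5 446.7  21.2] [460.3 326.8]
scene handle_c 0.6 [335.7 210.8  10.8] [385.9 254.2]
scene handle_c 0.5 [320.4 326.1  21.3] [426.8 280.4]
scene handle_c 0.42 [487.3 418.6  15. ] [401.2 349.5]
scene handle_c 0.34 [ 482.6 -428.2   13.8] [222.3 151. ]
scene collar_c 0.61 [ 432.5 -300.3   16.9] [253.4 164. ]
scene big_foot_c 0.71 [ 476.9 -431.1   15.9] [223.5 149.6]
scene long_handle_c 0.86 [562.1 278.8  16.7] [328.1 314.2]
scene tub_round_floor 0.58 [622.4 -83.7   6.4] [228.8 227.7]
scene tub_square_floor 0.61 [597.7  27.7   6.5] [256.9 250.1]
scene tub_square_floor 0.54 [ 434.3 -298.1   18. ] [253.2 164.2]
scene tub_long_floor 0.98 [ 517.  -103.9    7.9] [259.8 209.4]
scene tub_post_floor 0.91 [489.6   3.4  11.2] [288.3 227.4]
scene tub_post_floor 0.26 [ 479.  -431.3   15. ] [222.9 149.9]
side foot_c 0.73 [ 571.3 -294.3   16.3] [311.8 171.5]
side knob_c 0.73 [487.3 424.8  20.1] [142.1 325.2]
side handle_c 0.76 [354.7 449.1  16.5] [177.5 374.6]
side handle_c 0.67 [333.9 208.1  18.4] [272.5 298. ]
side handle_c 0.66 [ 429.9 -301.1   14.4] [351. 186.]
side handle_c 0.62 [319.2 324.9  16.7] [240.5 338.6]
side handle_c 0.61 [415.5 293.4  16.3] [216.5 304. ]
side collar_c 0.67 [ 428.3 -299.3   15.4] [351.2 186.2]
side big_foot_c 0.59 [490.1   5.7  11.3] [274.1 226.3]
side big_foot_c 0.5 [ 480.5 -430.9   20.6] [357.1 163.5]
side long_handle_c 0.51 [559.6 281.8  18.4] [175.3 269.3]
side tub_round_floor 0.61 [623.6 -82.   12.7] [257.3 194.3]
side tub_square_floor 0.74 [599.9  27.9  12.5] [238.  214.1]
side tub_long_floor 0.97 [ 510.7 -107.    15.3] [292.9 203.7]
side tub_post_floor 0.9 [491.    3.7   8.1] [274.3 226.8]
```

View pics/scene_crop.png

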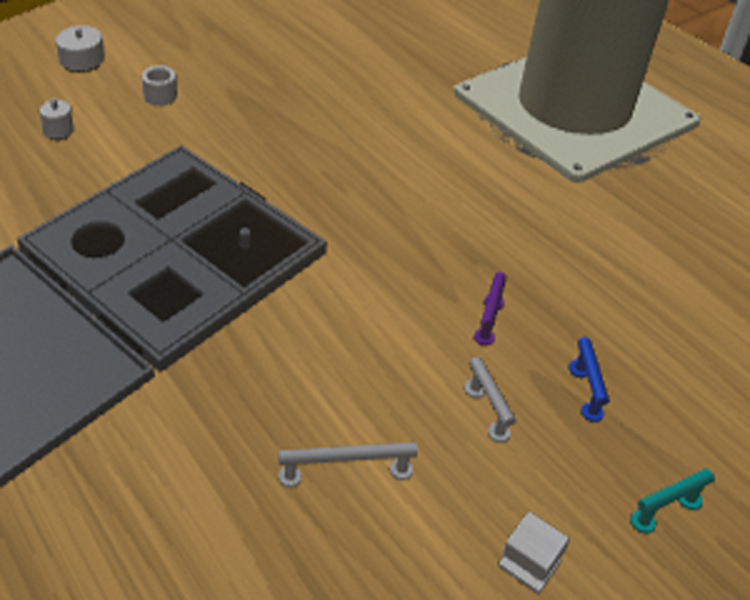

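View pics/side_crop.png

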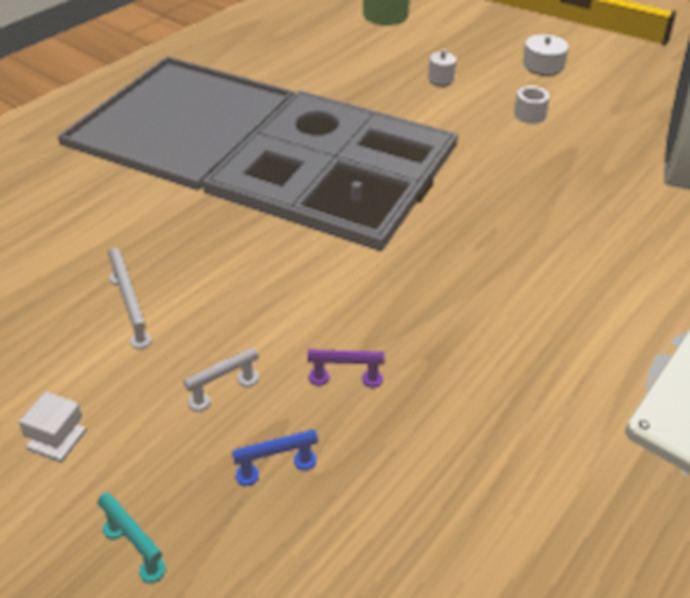

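Handle candidates in the scene view: short grey (386,289), which fits the description; long grey (329,314), rejected as 116 mm; and purple, blue and turquoise, to be left alone. Foot candidates: (213,178) is the small one and (222,149) the wide one. The crops confirm both choices. I'll start with the foot.

```bash
cat >> h.py <<'E'
def pose(o=None):
    o=o or ctrl.get_obs(); R=cv2.Rodrigues(np.array(o["orientation"],float))[0]
    return np.array(o["ee_pos"]),R
def need(x,y,z,psi=None):
    """shift in current tool axes, tilt/yaw turn in tool axes"""
    P,R=pose(); cur=np.arctan2(R[1,0],R[0,0])
    if psi is None: psi=cur
    # nearest half-turn
    psi=cur+(psi-cur+np.pi/2)%np.pi-np.pi/2
    c,s=np.cos(psi),np.sin(psi); Rd=np.array([[c,s,0],[s,-c,0],[0,0,-1.]])
    turn=cv2.Rodrigues(R.T@Rd)[0].ravel()
    d=np.array([x,y,z])-P
    o=ctrl.get_obs()
    print("t",round(o["t"],2),"P",P.round(1),"psi",round(cur,3),"->",round(psi,3),"turn",turn.round(3),"shift now",(R.T@d).round(1),"shift after turn",(Rd.T@d).round(1),"q6",o["qpos"][5].round(2),"w",round(o["width"],1),"f",np.round(o["ft_force"],1))
E
python3 -c "
from h import *
need(571.5,-297,130)"
```

```text
t 1.25 P [ 222.4 -584.1  230.7] psi -1.207 -> -1.207 turn [ 0. -0. -0.] shift now [-144.1 -428.4  100.7] shift after turn [-144.1 -428.4  100.7] q6 -0.02 w 88.1 f [-0.5  0.2  0.7]
```

```bash
python3 -m handwheel '[[[0,0,0],[-13,-38,8],1],[[0,0,0],[-13,-38,8],1],[[0,0,0],[-13,-38,8],1],[[0,0,0],[-13,-38,8],1],[[0,0,0],[-13,-38,8],1],[[0,0,0],[-13,-38,8],1],[[0,0,0],[-13,-38,8],1],[[0,0,0],[-13,-38,8],1],[[0,0,0],[-13,-38,8],1],[[0,0,0],[-13,-38,8],1]]'; python3 -c "
from h import *
need(571.5,-297,130)"
```

```text
t: 2.08
ee_pos: [535.7, -330.5, 151.0]
orientation: [2.569, -1.798, 0.013]
ft_force: [0.1, -0.1, -0.1]
width: 88.0
t 2.08 P [ 535.7 -330.5  151. ] psi -1.221 -> -1.221 turn [-0.   -0.01  0.  ] shift now [-19.4 -45.1  20.8] shift after turn [-19.2 -45.1  21. ] q6 0.66 w 88.0 f [ 0.1 -0.1 -0.1]
```

```bash
cat >> h.py <<'E'
def wlook(name,qs=()):
    np.set_printoptions(precision=1,suppress=True)
    p=ctrl.get_image("wrist"); cv2.imwrite(f"pics/{name}.png",p["pixels"][:,:,::-1])
    for q in qs:
        for d in ctrl.spot_point(p,q)[:3]:
            w=toworld(p,d["position"]); print(q,round(d["score"],2),w,proj(p,w,True))
    return p
E
python3 -c "
from h import *
wlook('w1',['foot_c','tub_round_floor'])"
```

```text
foot_c 0.81 [ 573.5 -297.7   21. ] [256.6 150.1]
foot_c 0.3 [ 432.2 -300.3   12. ] [215.4 281.7]
tub_round_floor 0.87 [623.4 -79.2  13.9] [74.1 41. ]
```

View pics/w1.png

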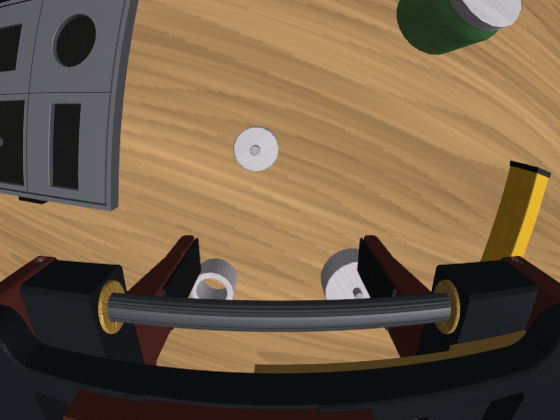

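The wrist view shows the small foot's top at (256,149), the collar at (213,280) and the wide foot at (350,278).

```bash
python3 -c "
from h import *
p=ctrl.get_image('wrist')
print(onz(p,256,149,38,True).round(1), onz(p,75,40,18,True).round(1))
need(572.5,-297.5,20)"
```

```text
[ 575.9 -296.3   38. ] [623.2 -82.2  18. ]
t 2.28 P [ 534.7 -330.9  150.8] psi -1.218 -> -1.218 turn [ 0.001 -0.01  -0.   ] shift now [-19.6 -47.1 130.6] shift after turn [-18.3 -47.  130.8] q6 0.65 w 88.0 f [-0.5  0.3  0.1]
```

```bash
python3 -m handwheel '[[[0,-0.01,0],[-6,-16,10],1],[[0,0,0],[-6,-16,10],1],[[0,0,0],[-6,-16,10],1],[[0,0,0],[0,0,25],1],[[0,0,0],[0,0,25],1],[[0,0,0],[0,0,25],1],[[0,0,0],[0,0,16],1],[[0,0,0],[0,0,8],1],[[0,0,0],[0,0,2],1],[[0,0,0],[0,0,0],1]]'; python3 -c "
from h import *
need(573.5,-297,20)"
```

```text
t: 3.12
ee_pos: [572.9, -305.8, 15.9]
orientation: [-2.559, 1.82, -0.006]
ft_force: [-0.0, -0.2, 1.2]
width: 87.6
t 3.12 P [ 572.9 -305.8   15.9] psi -1.236 -> -1.236 turn [-0.004 -0.002  0.   ] shift now [-8.1 -3.4 -4.1] shift after turn [-8.2 -3.4 -4.1] q6 0.73 w 87.6 f [-0.  -0.2  1.2]
```

```bash
python3 -m handwheel '[[[0,0,0],[-5,-2,-3],1],[[0,0,0],[-3,-1.5,-1],1],[[0,0,0],[0,0,0],0],[[0,0,0],[0,0,0],0],[[0,0,0],[0,0,0],0],[[0,0,0],[0,0,0],0],[[0,0,0],[0,0,0],0],[[0,0,0],[0,0,0],0],[[0,0,0],[0,0,0],0],[[0,0,0],[0,0,0],0]]'; python3 -c "
from h import *
need(622.8,-82,100)"
```

```text
t: 3.95
ee_pos: [576.6, -298.4, 26.6]
orientation: [-2.556, 1.821, -0.02]
ft_force: [-0.3, 0.8, 0.4]
width: 37.9
t 3.95 P [ 576.6 -298.4   26.6] psi -1.238 -> -1.238 turn [-0.01  -0.008  0.   ] shift now [-188.8 -115.1  -73.9] shift after turn [-189.4 -114.4  -73.4] q6 0.74 w 37.9 f [-0.3  0.8  0.4]
```

```bash
python3 -m handwheel '[[[0,0,0],[0,0,-20],0],[[0,0,0],[0,0,-25],0],[[0,0,0],[-15,-9,-20],0],[[0,0,0],[-27,-16,0],0],[[0,0,0],[-27,-16,0],0],[[0,0,0],[-27,-16,0],0],[[0,0,0],[-27,-16,0],0],[[0,0,0],[-27,-16,0],0],[[0,0,0],[-20,-12,0],0],[[-0.01,-0.01,0],[0,0,0],0]]'; python3 -c "
from h import *
need(622.8,-82,100)
p=wlook('w2',['tub_round_floor','tub_square_floor','tub_post_floor','tub_long_floor','foot_c'])
q=ctrl.get_image('side');cv2.imwrite('pics/s2.png',cv2.resize(q['pixels'][120:280,200:400,::-1],(750,600)))"
```

```text
t: 4.78
ee_pos: [615.1, -98.4, 91.6]
orientation: [-2.552, 1.831, 0.009]
ft_force: [-0.2, 0.1, -1.5]
width: 37.1
t 4.78 P [615.1 -98.4  91.6] psi -1.245 -> -1.245 turn [0.003 0.005 0.   ] shift now [-13.1 -12.6  -8.4] shift after turn [-13.1 -12.6  -8.4] q6 1.06 w 37.1 f [-0.2  0.1 -1.5]
tub_round_floor 0.82 [623.7 -78.9   9.8] [258.1 198.5]
tub_square_floor 0.95 [598.6  32.2   7.3] [120.7 184.3]
tub_square_floor 0.63 [614.6 -97.4  82.1] [276.5 255.8]
```

View pics/w2.png

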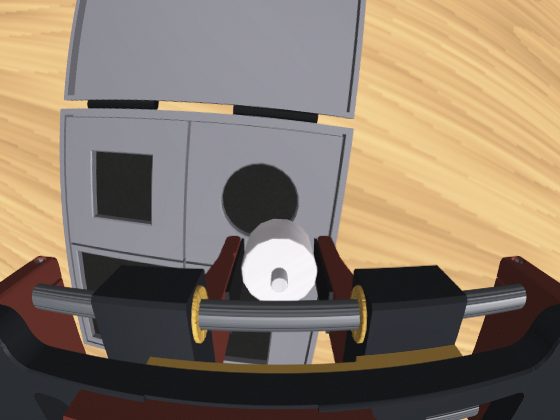

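View pics/s2.png

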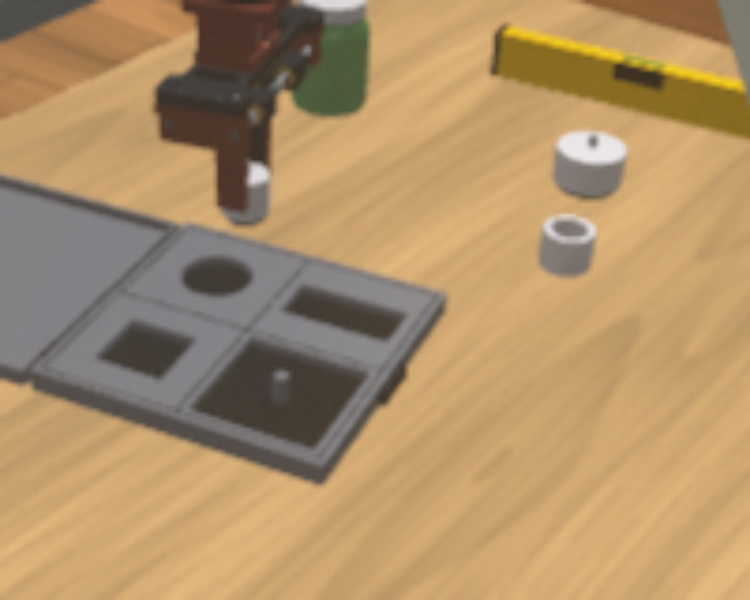

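```bash
python3 -c "
from h import *
p=ctrl.get_image('wrist')
np.set_printoptions(precision=1,suppress=True)
print(onz(p,260,198.5,18,True))
for u,v in [(92,151),(153,153),(151,224),(94,215)]: print(onz(p,u,v,18,True))
P,R=pose()
for h in (20,22,24,26,28): print(h,proj(p,P+R@np.array([0,0,h-38.]),True),proj(p,P+R@np.array([0,0,h-50.]),True))
need(622.8,-81,60)"; python3 - <<'E'
import cv2
i=cv2.imread('pics/w2.png');cv2.imwrite('pics/w2c.png',cv2.resize(i[150:310,200:360],(600,600),interpolation=cv2.INTER_CUBIC))
E
```

```text
[626.  -85.6  18. ]
[621.3  53.8  18. ]
[634.2   0.8  18. ]
[579.7 -10.1  18. ]
[569.6  42.3  18. ]
20 [278.3 279. ] [278.2 291.7]
22 [278.3 277. ] [278.2 289.4]
24 [278.3 275.1] [278.2 287.2]
26 [278.3 273.3] [278.2 285.1]
28 [278.3 271.5] [278.2 283. ]
t 5.18 P [ 614.7 -103.7   91.8] psi -1.25 -> -1.25 turn [0. 0. 0.] shift now [-18.9 -14.9  31.8] shift after turn [-19.  -14.8  31.8] q6 1.06 w 37.5 f [ 0.3  0.1 -1.6]
```

View pics/w2c.png

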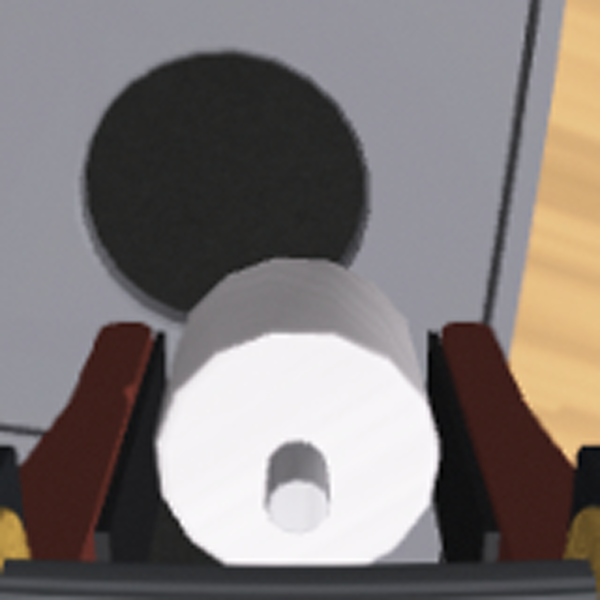

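```bash
python3 -m handwheel '[[[0,0,0],[-9,-8,6],0],[[0,0,0],[-9,-8,8],0],[[0,0,0],[0,0,10],0],[[0,0,0],[0,0,8],0],[[0,0,0],[0,0,5],0],[[0,0,0],[0,0,3],0],[[0,0,0],[0,0,0],0],[[0,0,0],[0,0,0],0],[[0,0,0],[0,0,0],0],[[0,0,0],[0,0,0],0]]'; python3 -c "
from h import *
need(624,-81.5,36)
need(624,-81.5,36)"
```

```text
t: 6.02
ee_pos: [623.7, -80.9, 45.6]
orientation: [2.544, -1.84, -0.011]
ft_force: [-0.6, -0.5, -0.9]
width: 37.4
t 6.02 P [623.7 -80.9  45.6] psi -1.252 -> -1.252 turn [0.005 0.005 0.   ] shift now [ 0.7 -0.1  9.6] shift after turn [ 0.7 -0.   9.6] q6 1.1 w 37.4 f [-0.6 -0.5 -0.9]
t 6.02 P [623.7 -80.9  45.6] psi -1.252 -> -1.252 turn [0.005 0.005 0.   ] shift now [ 0.7 -0.1  9.6] shift after turn [ 0.7 -0.   9.6] q6 1.1 w 37.4 f [-0.6 -0.5 -0.9]
```

```bash
python3 -m handwheel '[[[0,0,0],[0.5,0,3],0],[[0,0,0],[0,0,2],0],[[0,0,0],[0,0,2],0],[[0,0,0],[0,0,2],0],[[0,0,0],[0,0,1],0],[[0,0,0],[0,0,1],0],[[0,0,0],[0,0,1],0],[[0,0,0],[0,0,0.5],0],[[0,0,0],[0,0,0.5],0],[[0,0,0],[0,0,0.5],0]]'; python3 -c "
from h import *
need(624,-81.5,36)
p=wlook('w3')
cv2.imwrite('pics/w3c.png',cv2.resize(p['pixels'][120:320,180:380,::-1],(600,600)))
q=ctrl.get_image('scene');cv2.imwrite('pics/s3.png',cv2.resize(q['pixels'][180:280,180:320,::-1],(784,560)))"
```

```text
t: 6.85
ee_pos: [625.0, -82.0, 36.7]
orientation: [2.545, -1.842, -0.007]
ft_force: [-2.9, 0.3, 7.2]
width: 37.2
t 6.85 P [625.  -82.   36.7] psi -1.253 -> -1.253 turn [0.003 0.003 0.   ] shift now [-0.8  0.8  0.7] shift after turn [-0.8  0.8  0.7] q6 1.1 w 37.2 f [-2.9  0.3  7.2]
```

View pics/w3c.png

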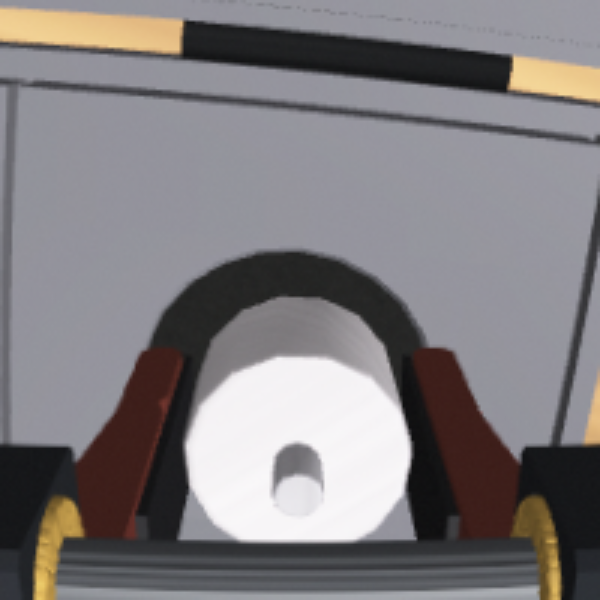

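View pics/s3.png

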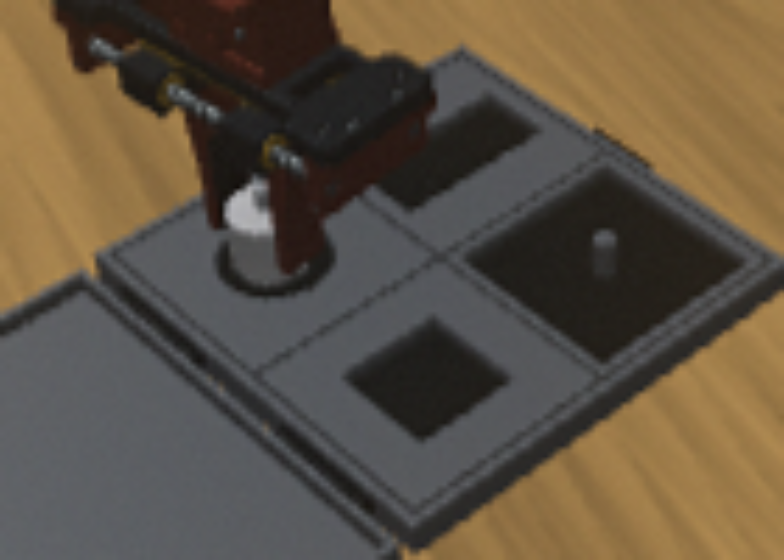

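The foot stands in the round well with 7 N contact force, so I'll release.

```bash
python3 -m handwheel '[[[0,0,0],[0,0,0],0.75],[[0,0,0],[0,0,0],0.75],[[0,0,0],[0,0,0],0.75],[[0,0,0],[0,0,-8],0.75],[[0,0,0],[0,0,-20],0.75],[[0,0,0],[0,0,-35],0.75],[[0,0,0],[0,0,-35],1],[[0,0,0],[0,0,-20],1],[[0,0,0],[14,-38,0],1],[[0,0,0],[14,-38,0],1]]'; python3 -c "
from h import *
need(487,415,170)
p=wlook('w4',['foot_c'])"
```

```text
t: 7.78
ee_pos: [699.4, -84.6, 159.0]
orientation: [2.54, -1.84, -0.022]
ft_force: [0.4, -0.7, 0.2]
width: 86.9
t 7.78 P [699.4 -84.6 159. ] psi -1.254 -> -1.254 turn [0.013 0.008 0.   ] shift now [-541.    46.2   -5.9] shift after turn [-540.9   46.1  -11. ] q6 1.11 w 86.9 f [ 0.4 -0.7  0.2]
foot_c 0.85 [621.  -79.7  29.9] [250.1 272.4]
```

View pics/w4.png

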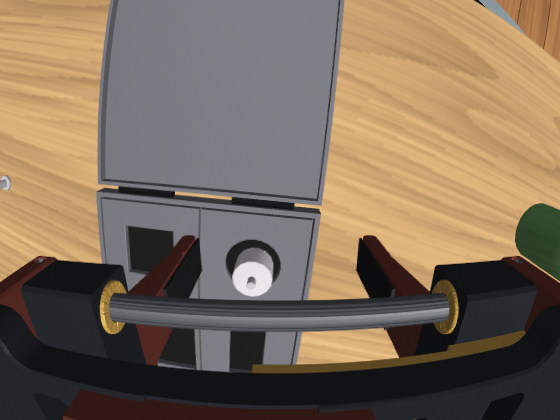

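```bash
python3 -c "
from h import *
np.set_printoptions(precision=2,suppress=True)
p=ctrl.get_image('scene')
f=lambda x,y,z:onz(p,190+x/2.5,130+y/2.5,z)
a,b,c=f(533,513,38),f(568,545,38),f(507,545,38)
for d in (b-a,c-a): print('knob',d[:2],np.arctan2(d[1],d[0]))
print('knobmid',(b+c)/2)
a,b=f(475,364,30),f(510,419,30); d=b-a; print('handle',d,np.arctan2(d[1],d[0]),(a+b)/2)
p=ctrl.get_image('side')
f=lambda x,y,z:onz(p,120+x/2.3,140+y/2.3,z)
a,b,c=f(46,394,38),f(82,408,38),f(23,422,38)
for d in (b-a,c-a): print('knob',d[:2],np.arctan2(d[1],d[0]))
a,b=f(187,386,30),f(257,352,30); d=b-a; print('handle',d,np.arctan2(d[1],d[0]),(a+b)/2)
"
```

```text
knob [-3.18 33.87] 1.6643613749454669
knob [36.29  9.56] 0.2575283638105102
knobmid [491.84 427.31  38.  ]
handle [15.5  61.64 -0.  ] 1.3245119624205632 [414.9  295.46  30.  ]
knob [-35.77  -9.95] -2.8703899963334156
knob [-9.77 29.75] 1.8881394835612295
handle [-20.26 -67.55   0.  ] -1.862202242204794 [412.84 293.77  30.  ]
```

The foot stands in the round well. Next is the knob, with its yaw at about 0.25 rad.

```bash
python3 -c "
from h import *
need(450,408,150,-1.32)"
```

```text
t 7.98 P [698.8 -84.3 156. ] psi -1.253 -> -1.32 turn [0.016 0.009 0.067] shift now [-545.3   82.5   12.4] shift after turn [-538.7  118.9    6. ] q6 1.11 w 87.9 f [-0.3  0.3 -0.8]
```

```bash
python3 -m handwheel '[[[0.016,0.01,0.067],[-40,8,0],1],[[0,0,0],[-40,9,0],1],[[0,0,0],[-40,9,0],1],[[0,0,0],[-40,9,0],1],[[0,0,0],[-40,9,0],1],[[0,0,0],[-40,9,0],1],[[0,0,0],[-40,9,0],1],[[0,0,0],[-40,9,0],1],[[0,0,0],[-40,9,0],1],[[0,0,0],[-40,9,0],1]]'; python3 -c "
from h import *
need(450,408,150,-1.32)"
```

```text
t: 8.82
ee_pos: [497.3, 275.0, 152.7]
orientation: [2.455, -1.94, -0.009]
ft_force: [1.0, 0.4, -0.3]
width: 87.7
t 8.82 P [497.3 275.  152.7] psi -1.338 -> -1.32 turn [ 0.013 -0.003 -0.018] shift now [-140.3   15.2    2.4] shift after turn [-140.6   12.8    2.7] q6 1.82 w 87.7 f [ 1.   0.4 -0.3]
```

```bash
python3 -m handwheel '[[[0.012,0,-0.015],[-37,3,0],1],[[0,0,0],[-35,3,0],1],[[0,0,0],[-30,3,0],1],[[0,0,0],[-20,3,0],1],[[0,0,0],[-10,0,0],1],[[0,0,0],[-5,0,0],1],[[0,0,0],[0,0,0],1],[[0,0,0],[0,0,0],1],[[0,0,0],[0,0,0],1],[[0,0,0],[0,0,0],1]]'; python3 -c "
from h import *
need(450,408,150,-1.32)
p=wlook('w5',['knob_c'])
cv2.imwrite('pics/w5c.png',cv2.resize(p['pixels'][120:270,180:380,::-1],(800,600),interpolation=cv2.INTER_CUBIC))
need(450,408,150,-1.32)
"
```

```text
t: 9.65
ee_pos: [436.8, 406.6, 150.7]
orientation: [2.474, -1.912, -0.002]
ft_force: [0.1, -0.3, 0.1]
width: 87.6
t 9.65 P [436.8 406.6 150.7] psi -1.316 -> -1.32 turn [ 0.012 -0.008  0.004] shift now [  2.  -13.1   0.5] shift after turn [  2.  -13.1   0.7] q6 2.05 w 87.6 f [ 0.1 -0.3  0.1]
knob_c 0.76 [489.7 421.3  15.1] [276.4 138.5]
t 9.75 P [436.9 406.8 150.7] psi -1.316 -> -1.32 turn [ 0. -0.  0.] shift now [  2.1 -13.    0.6] shift after turn [  2.1 -13.    0.7] q6 2.05 w 87.5 f [-0.1 -0.3  1.4]
```

View pics/w5.png

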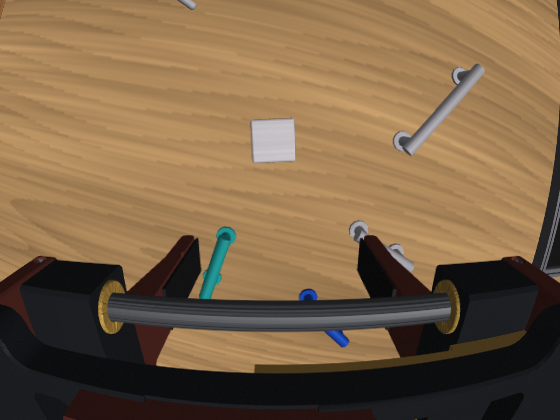

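View pics/w5c.png

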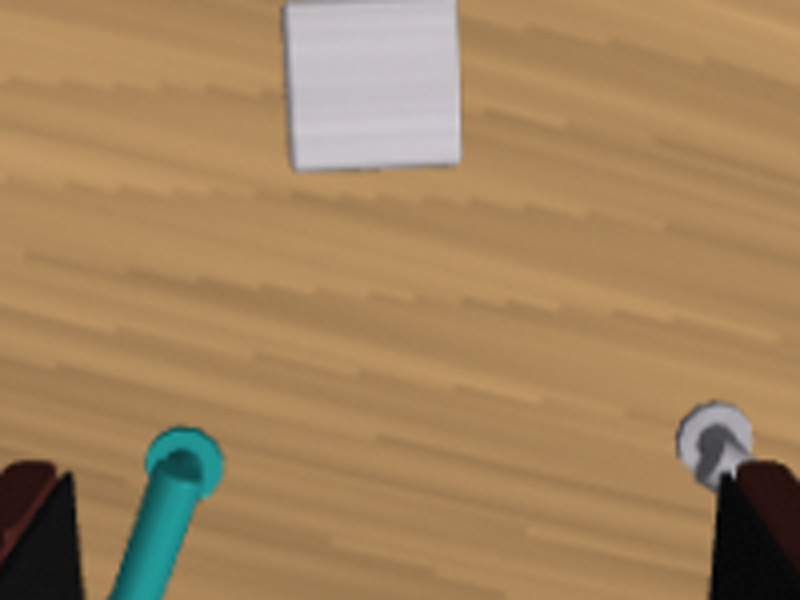

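The knob head is at (273,140); its corners are (251,120), (294,118), (295,160.5) and (254,162.7).

```bash
python3 -c "
from h import *
np.set_printoptions(precision=2,suppress=True)
p=ctrl.get_image('wrist')
c=[onz(p,u,v,38,True)[:2] for u,v in [(251,120.3),(294,118.3),(295.2,160.5),(254,162.7)]]
m=np.mean(c,0);print(m)
for i in range(4):
  d=c[(i+1)%4]-c[i];print(np.hypot(*d),(np.arctan2(d[1],d[0])+.8)%(np.pi/2)-.8)
need(*m,21,0.25-np.pi/2)"
```

```text
[489.18 423.73]
34.9265467570058 0.29663633634986386
34.874012726018236 0.2879937633936158
34.09123779042794 0.30487359755971366
35.15759741985392 0.31185605548034956
t 9.8 P [436.9 407.  150.7] psi -1.316 -> -1.321 turn [ 0.01 -0.01  0.01] shift now [ -4.  -56.3 129.1] shift after turn [ -3.2 -54.8 129.7] q6 2.05 w 87.8 f [0.5 0.2 0.1]
```

```bash
python3 -m handwheel '[[[0.01,-0.01,-0.045],[-4,-18,10],1],[[0,0,0],[0,-19,10],1],[[0,0,0],[0,-18,10],1],[[0,0,0],[0,0,20],1],[[0,0,0],[0,0,20],1],[[0,0,0],[0,0,20],1],[[0,0,0],[0,0,15],1],[[0,0,0],[0,0,8],1],[[0,0,0],[0,0,3],1],[[0,0,0],[0,0,0],1]]'; python3 -c "
from h import *
need(489,423,21,-1.271)"
```

```text
t: 10.63
ee_pos: [495.9, 424.8, 31.5]
orientation: [-2.52, 1.867, 0.003]
ft_force: [0.7, 0.0, -0.7]
width: 87.9
t 10.63 P [495.9 424.8  31.5] psi -1.275 -> -1.271 turn [-0.004  0.005 -0.004] shift now [-0.2  7.1 10.5] shift after turn [-0.3  7.1 10.5] q6 1.96 w 87.9 f [ 0.7  0.  -0.7]
```

```bash
python3 -m handwheel '[[[0,0,0],[0,4,6],1],[[0,0,0],[0,3,4],1],[[0,0,0],[0,0,1],1],[[0,0,0],[0,0,0.7],0],[[0,0,0],[0,0,0.7],0],[[0,0,0],[0,0,0.5],0],[[0,0,0],[0,0,0.5],0],[[0,0,0],[0,0,0.5],0],[[0,0,0],[0,0,0.5],0],[[0,0,0],[0,0,0],0]]'; python3 -c "
from h import *
need(600,27,100,0.21-np.pi/2)"
```

```text
t: 11.47
ee_pos: [490.6, 424.6, 20.4]
orientation: [-2.514, 1.862, 0.0]
ft_force: [-0.3, -0.3, -0.1]
width: 44.5
t 11.47 P [490.6 424.6  20.4] psi -1.275 -> -1.361 turn [-0.01   0.008  0.086] shift now [411.6  10.5 -82.9] shift after turn [411.7 -24.1 -79.6] q6 1.97 w 44.5 f [-0.3 -0.3 -0.1]
```

```bash
python3 -m handwheel '[[[0,0,0],[0,0,0],0],[[0,0,0],[0,0,0],0],[[0,0,0],[0,0,0],0],[[0,0,0],[0,0,-10],0],[[0,0,0],[0,0,-20],0],[[0,0,0],[0,0,-25],0],[[-0.01,0.01,0.04],[20,0,-25],0],[[0,0,0.046],[35,-1,-5],0],[[0,0,0],[39,-2,0],0],[[0,0,0],[39,-2,0],0]]'; python3 -c "
from h import *
need(600,27,100,0.21-np.pi/2)"
```

```text
t: 12.3
ee_pos: [525.4, 298.5, 112.4]
orientation: [-2.447, 1.97, -0.004]
ft_force: [-0.3, 0.0, -0.7]
width: 35.6
t 12.3 P [525.4 298.5 112.4] psi -1.355 -> -1.361 turn [-0.002 -0.002  0.005] shift now [281.1 -14.8  12.9] shift after turn [281.1 -16.4  12.4] q6 1.86 w 35.6 f [-0.3  0.  -0.7]
```

```bash
python3 -m handwheel '[[[0,0,0],[39,-2,0],0],[[0,0,0],[39,-2,0],0],[[0,0,0],[39,-2,0],0],[[0,0,0],[39,-2,0],0],[[0,0,0],[39,-2,0],0],[[0,0,0],[36,-1,0],0],[[0,0,0],[24,-1,0],0],[[0,0,0],[14,-1,0],0],[[0,0,0],[5,0,0],0],[[0,0,0],[0,0,0],0]]'; python3 -c "
from h import *
need(600,27,100,0.21-np.pi/2)
p=wlook('w6',['tub_square_floor','knob_c'])
need(600,27,100,0.21-np.pi/2)
"
```

```text
t: 13.13
ee_pos: [601.4, 13.6, 122.2]
orientation: [-2.436, 1.973, -0.015]
ft_force: [0.3, 0.6, -0.2]
width: 35.7
t 13.13 P [601.4  13.6 122.2] psi -1.361 -> -1.361 turn [-0.012 -0.003 -0.001] shift now [-13.5  -1.2  22.2] shift after turn [-13.4  -1.4  22.2] q6 1.37 w 35.7 f [ 0.3  0.6 -0.2]
tub_square_floor 0.93 [601.6  27.9  10.3] [261.9 204.9]
knob_c 0.87 [600.1  10.5 115.7] [283.8 261.3]
t 13.28 P [600.9  15.7 121.8] psi -1.359 -> -1.361 turn [-0. -0.  0.] shift now [-11.3  -1.3  21.8] shift after turn [-11.2  -1.5  21.8] q6 1.37 w 35.8 f [ 0.7  1.1 -1.3]
```

View pics/w6.png

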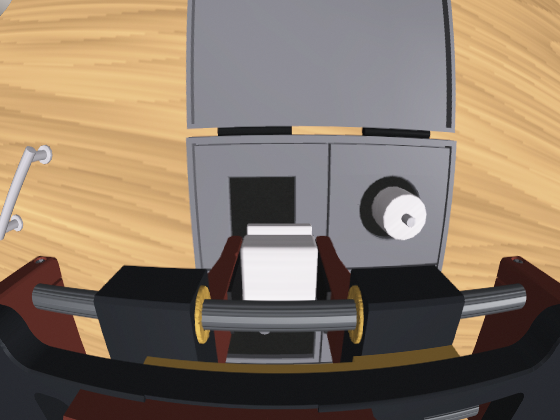

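```bash
python3 -m handwheel '[[[0,0,0],[-6,-1,10],0],[[0,0,0],[-5,-1,15],0],[[0,0,0],[0,0,18],0],[[0,0,0],[0,0,15],0],[[0,0,0],[0,0,10],0],[[0,0,0],[0,0,5],0],[[0,0,0],[0,0,2],0],[[0,0,0],[0,0,0],0],[[0,0,0],[0,0,0],0],[[0,0,0],[0,0,0],0]]'; python3 -c "
from h import *
need(601,27.5,31,0.21-np.pi/2)
p=wlook('w7')
q=ctrl.get_image('scene');cv2.imwrite('pics/s7.png',cv2.resize(q['pixels'][180:280,180:320,::-1],(784,560)))"
```

```text
t: 14.12
ee_pos: [599.4, 39.3, 41.6]
orientation: [-2.45, 1.954, -0.012]
ft_force: [-0.3, 0.2, -1.3]
width: 36.0
t 14.12 P [599.4  39.3  41.6] psi -1.347 -> -1.361 turn [-0.011 -0.002  0.014] shift now [11.8  1.2 10.6] shift after turn [11.9  0.9 10.6] q6 1.39 w 36.0 f [-0.3  0.2 -1.3]
```

View pics/w7.png

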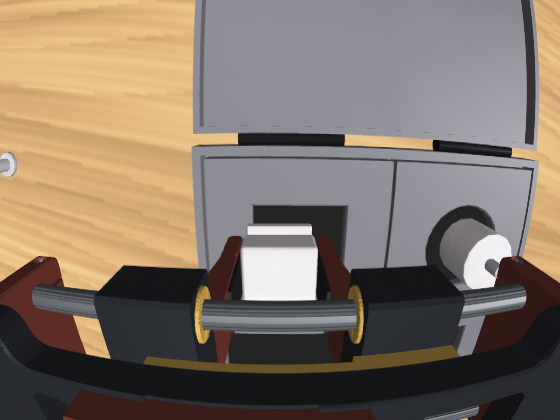

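View pics/s7.png

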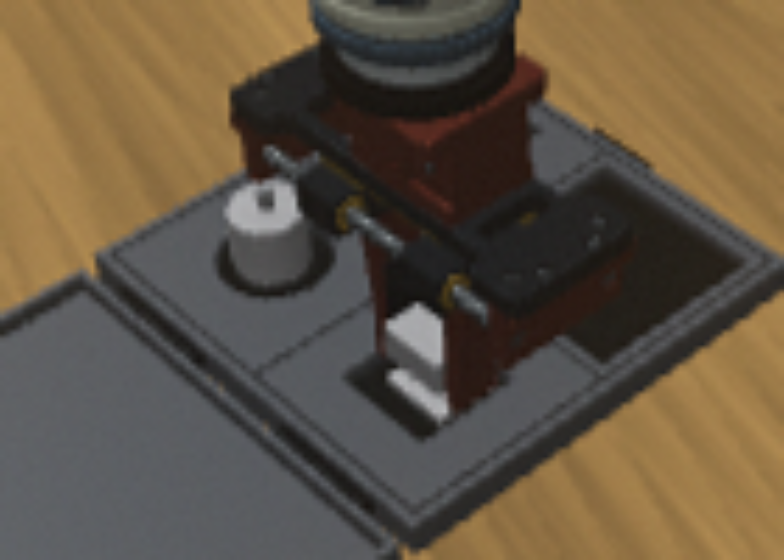

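```bash
python3 -m handwheel '[[[-0.01,0,0.014],[6,0.5,0],0],[[0,0,0],[4,0,0],0],[[0,0,0],[0,0,0],0],[[0,0,0],[0,0,0],0],[[0,0,0],[0,0,0],0],[[0,0,0],[0,0,0],0],[[0,0,0],[0,0,0],0],[[0,0,0],[0,0,0],0],[[0,0,0],[0,0,0],0],[[0,0,0],[0,0,0],0]]'; python3 -c "
from h import *
need(601,27.5,31,0.21-np.pi/2)"
```

```text
t: 15.05
ee_pos: [602.9, 27.2, 43.9]
orientation: [-2.438, 1.98, -0.007]
ft_force: [-0.0, -0.1, -0.7]
width: 36.0
t 15.05 P [602.9  27.2  43.9] psi -1.364 -> -1.361 turn [-0.004 -0.002 -0.003] shift now [-0.8  1.8 12.9] shift after turn [-0.7  1.8 12.9] q6 1.39 w 36.0 f [-0.  -0.1 -0.7]
```

```bash
python3 -m handwheel '[[[0,0,0],[-0.5,1,3],0],[[0,0,0],[0,0.5,3],0],[[0,0,0],[0,0,3],0],[[0,0,0],[0,0,2],0],[[0,0,0],[0,0,1.5],0],[[0,0,0],[0,0,1],0],[[0,0,0],[0,0,1],0],[[0,0,0],[0,0,1],0],[[0,0,0],[0,0,0.7],0],[[0,0,0],[0,0,0.5],0]]'; python3 -c "
from h import *
need(601,27.5,31,0.21-np.pi/2)
p=wlook('w8')
q=ctrl.get_image('scene');cv2.imwrite('pics/s8.png',cv2.resize(q['pixels'][180:280,180:320,::-1],(784,560)))"
```

```text
t: 15.88
ee_pos: [601.2, 27.6, 30.5]
orientation: [-2.438, 1.979, -0.006]
ft_force: [-1.7, 0.4, 3.2]
width: 35.9
t 15.88 P [601.2  27.6  30.5] psi -1.364 -> -1.361 turn [-0.003 -0.002 -0.003] shift now [ 0.   0.2 -0.5] shift after turn [ 0.   0.2 -0.5] q6 1.39 w 35.9 f [-1.7  0.4  3.2]
```

View pics/w8.png

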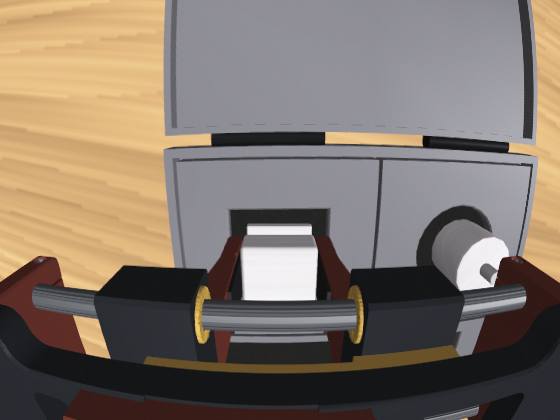

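View pics/s8.png

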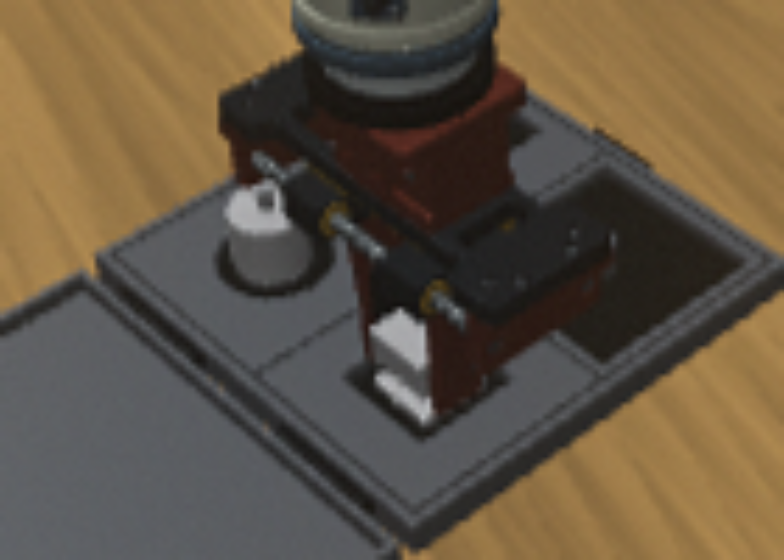

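The knob is in the square well with 3 N contact. I'll release it and head for the short grey handle, with its bar yaw at about 1.30.

```bash
python3 -m handwheel '[[[0,0,0],[0,0,0],0.7],[[0,0,0],[0,0,0],0.7],[[0,0,0],[0,0,0],0.7],[[0,0,0],[0,0,-8],0.7],[[0,0,0],[0,0,-20],0.7],[[0,0,0],[0,0,-35],0.7],[[0,0,0],[0,0,-35],0.7],[[0,0,0],[0,0,-15],0.7],[[0,0,0],[0,0,0],0.7],[[0,0,0],[0,0,0],0.7]]'; python3 -c "
from h import *
need(355,308,150,-.27)
p=wlook('w9',['knob_c'])"
```

```text
t: 16.82
ee_pos: [600.2, 27.7, 147.9]
orientation: [2.439, -1.979, 0.002]
ft_force: [-1.3, 0.3, -0.1]
width: 61.8
t 16.82 P [600.2  27.7 147.9] psi -1.364 -> -0.27 turn [ 1.000e-03 -2.000e-03 -1.094e+00] shift now [-324.7  182.3   -2.7] shift after turn [-311.  -204.7   -2.1] q6 1.39 w 61.8 f [-1.3  0.3 -0.1]
knob_c 0.58 [600.   24.2  27.3] [282.4 205.4]
```

View pics/w9.png

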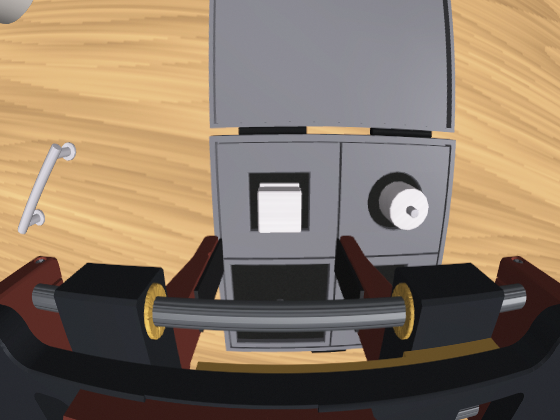

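The knob stands in the square well at (279,207). I'll turn while travelling.

```bash
cat >> h.py <<'E'
def plan(x,y,z,psi,n):
    P,R=pose(); cur=np.arctan2(R[1,0],R[0,0]); psi=cur+(psi-cur+np.pi/2)%np.pi-np.pi/2
    st=(np.array([x,y,z])-P)/n; dp=(psi-cur)/n
    for i in range(n):
        a=cur+dp*i; c,s=np.cos(a),np.sin(a)
        print("turn %.3f shift %.0f %.0f %.0f"%(-dp,st[0]*c+st[1]*s,st[0]*s-st[1]*c,-st[2]))
E
python3 -c "
from h import *
plan(400,240,148,-.27,9)"
```

```text
turn -0.122 shift -28 17 -0
turn -0.122 shift -29 13 -0
turn -0.122 shift -31 10 -0
turn -0.122 shift -32 6 -0
turn -0.122 shift -32 2 -0
turn -0.122 shift -32 -2 -0
turn -0.122 shift -32 -6 -0
turn -0.122 shift -31 -10 -0
turn -0.122 shift -29 -13 -0
```

```bash
python3 -m handwheel '[[[0,0,-0.12],[-28,17,0],0.7],[[0,0,-0.12],[-29,13,0],0.7],[[0,0,-0.12],[-31,10,0],0.7],[[0,0,-0.12],[-32,6,0],0.7],[[0,0,-0.12],[-32,2,0],0.7],[[0,0,-0.12],[-32,-2,0],0.7],[[0,0,-0.12],[-32,-6,0],0.7],[[0,0,-0.12],[-28,-10,0],0.7],[[0,0,-0.11],[-20,-10,0],0.7],[[0,0,0],[0,0,0],0.7]]'; python3 -c "
from h import *
need(400,240,148,-.27)
p=wlook('w10',['handle_c'])
need(400,240,148,-.27)
"
```

```text
t: 17.75
ee_pos: [392.6, 232.5, 131.7]
orientation: [3.103, -0.388, -0.036]
ft_force: [-0.7, 0.0, -0.6]
width: 61.6
t 17.75 P [392.6 232.5 131.7] psi -0.249 -> -0.27 turn [0.017 0.021 0.021] shift now [  5.   -8.8 -16.5] shift after turn [  5.2  -9.2 -16.3] q6 0.75 w 61.6 f [-0.7  0.  -0.6]
handle_c 0.71 [325.4 324.4  18.8] [176.2 120.5]
handle_c 0.64 [338.9 215.2  18.5] [226.6 235.8]
handle_c 0.59 [411.2 295.5  21.4] [283.4 125.9]
t 17.85 P [394.9 231.3 132.1] psi -0.257 -> -0.27 turn [0. 0. 0.] shift now [  2.4  -9.5 -16.1] shift after turn [  2.6  -9.8 -15.9] q6 0.76 w 61.6 f [ 0.3 -0.3 -0.5]
```

View pics/w10.png

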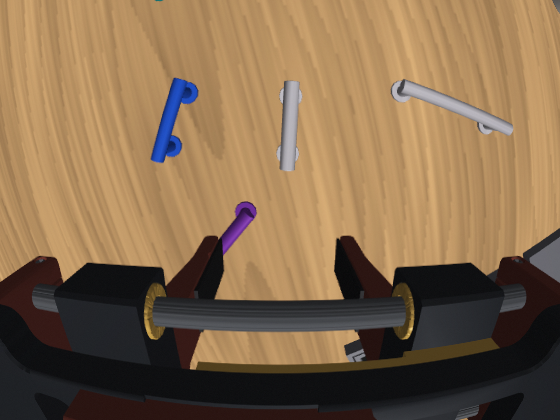

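The short grey bar runs from (292,82) to (288,170). Blue is at (173,120), purple at (236,228) and the long handle at (456,108).

```bash
python3 -c "
from h import *
np.set_printoptions(precision=2,suppress=True)
p=ctrl.get_image('wrist')
a,b=onz(p,292,82,30,True),onz(p,288,169,32,True)
d=a-b;psi=np.arctan2(d[1],d[0])-np.pi/2;m=(a+b)/2
print(a,b,np.hypot(*d[:2]),psi,m)
need(m[0],m[1],20,psi)
P,R=pose();print(p['tvec'],R)
"
```

```text
[429.58 326.15  30.  ] [409.28 260.61  32.  ] 68.605076002705 -0.3003116031169175 [419.43 293.38  31.  ]
t 17.9 P [395.9 231.  132.4] psi -0.258 -> -0.3 turn [0.02 0.02 0.04] shift now [  8.9 -68.  111.2] shift after turn [  4.  -66.5 112.4] q6 0.76 w 61.7 f [ 0.7 -0.4  0. ]
[-321.04  302.42  390.84] [[ 0.97 -0.26 -0.02]
 [-0.26 -0.97 -0.01]
 [-0.02  0.02 -1.  ]]
```

```bash
python3 -m handwheel '[[[0.02,0.02,0.037],[2,-22,5],0.7],[[0,0,0],[0,-22,5],0.7],[[0,0,0],[0,-20,5],0.7],[[0,0,0],[0,-3,15],0.7],[[0,0,0],[0,0,20],0.7],[[0,0,0],[0,0,15],0.7],[[0,0,0],[0,0,10],0.7],[[0,0,0],[0,0,5],0.7],[[0,0,0],[0,0,0],0.7],[[0,0,0],[0,0,0],0.7]]'; python3 -c "
from h import *
need(415.5,294.5,20,-.295)"
```

```text
t: 18.73
ee_pos: [429.3, 289.8, 45.9]
orientation: [-3.094, 0.517, -0.009]
ft_force: [0.2, -0.3, 0.1]
width: 61.4
t 18.73 P [429.3 289.8  45.9] psi -0.331 -> -0.295 turn [-0.006 -0.005 -0.036] shift now [-14.7   0.2  25.9] shift after turn [-14.5  -0.5  25.9] q6 0.9 w 61.4 f [ 0.2 -0.3  0.1]
```

```bash
python3 -m handwheel '[[[-0.006,-0.005,-0.03],[-8,0,0],0.7],[[0,0,0],[-5,0,0],0.7],[[0,0,0],[0,0,0],0.7],[[0,0,0],[0,0,0],0.7],[[0,0,0],[0,0,0],0.7],[[0,0,0],[0,0,0],0.7],[[0,0,0],[0,0,0],0.7],[[0,0,0],[0,0,0],0.7],[[0,0,0],[0,0,0],0.7],[[0,0,0],[0,0,0],0.7]]'; python3 -c "
from h import *
need(415.5,294.5,20,-.295)
p=wlook('w11',['handle_c'])"
```

```text
t: 19.57
ee_pos: [417.4, 295.2, 49.5]
orientation: [-3.103, 0.467, -0.006]
ft_force: [0.4, 0.1, 0.3]
width: 61.6
t 19.57 P [417.4 295.2  49.5] psi -0.299 -> -0.295 turn [-0.004 -0.003 -0.004] shift now [-1.7  1.4 29.5] shift after turn [-1.6  1.3 29.5] q6 0.89 w 61.6 f [0.4 0.1 0.3]
handle_c 0.94 [361.7 446.5  15.3] [119.8  40.6]
handle_c 0.85 [321.6 325.9  18.9] [124.1 237.2]
handle_c 0.64 [338.5 214.6  16.9] [209.6 360.6]
```

View pics/w11.png

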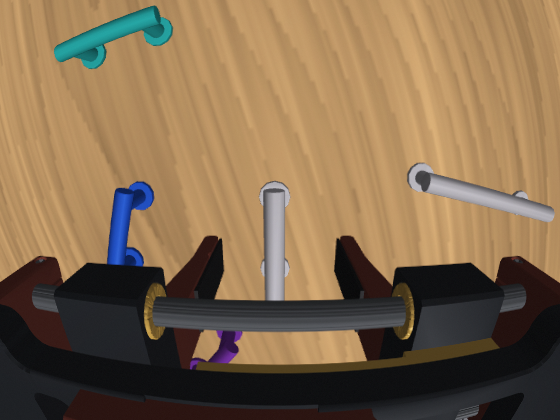

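```bash
python3 -c "
from h import *
p=ctrl.get_image('wrist')
a=onz(p,274,189,32,True); f=onz(p,275,195,4,True); u=np.array([-np.sin(-.299),np.cos(-.299)])
print(a, a[:2]-35*u, f, f[:2]-25*u)
need(415,294,20,-.299)"
```

```text
[426.42907717 329.08778931  32.        ] [416.11931188 295.64068571] [423.81050059 319.71838819   4.        ] [416.44638253 295.8275999 ]
t 19.72 P [417.3 295.2  49.5] psi -0.299 -> -0.299 turn [-0.004 -0.003  0.   ] shift now [-2.   1.9 29.5] shift after turn [-1.9  1.8 29.5] q6 0.89 w 61.5 f [ 0.1 -0.9  0.2]
```

```bash
python3 -m handwheel '[[[0,0,0],[-1,0,8],0.7],[[0,0,0],[0,0,8],0.7],[[0,0,0],[0,0,7],0.7],[[0,0,0],[0,0,4],0.7],[[0,0,0],[0,0,2],0.7],[[0,0,0],[0,0,1],0.7],[[0,0,0],[0,0,0],0],[[0,0,0],[0,0,0],0],[[0,0,0],[0,0,0],0],[[0,0,0],[0,0,0],0]]'; python3 -c "
from h import *
need(415,294,20,-.299)"
```

```text
t: 20.55
ee_pos: [415.9, 295.1, 15.0]
orientation: [-3.105, 0.468, -0.003]
ft_force: [-0.3, 0.7, 0.9]
width: 38.1
t 20.55 P [415.9 295.1  15. ] psi -0.299 -> -0.299 turn [-0.002 -0.002 -0.   ] shift now [-0.5  1.3 -5. ] shift after turn [-0.5  1.3 -5. ] q6 0.89 w 38.1 f [-0.3  0.7  0.9]
```

```bash
python3 -m handwheel '[[[0,0,0],[0,0,-4],0.3],[[0,0,0],[0,0,-1],0.25],[[0,0,0],[0,0,0],0],[[0,0,0],[0,0,0],0],[[0,0,0],[0,0,0],0],[[0,0,0],[0,0,0],0],[[0,0,0],[0,0,0],0],[[0,0,0],[0,0,0],0],[[0,0,0],[0,0,0],0],[[0,0,0],[0,0,0],0]]'; python3 -c "
from h import *
need(415,294,20,-.299)"
```

```text
t: 21.38
ee_pos: [416.2, 295.4, 21.4]
orientation: [-3.104, 0.468, -0.005]
ft_force: [0.5, -0.2, 0.3]
width: 11.1
t 21.38 P [416.2 295.4  21.4] psi -0.299 -> -0.299 turn [-0.003 -0.003 -0.   ] shift now [-0.8  1.7  1.4] shift after turn [-0.8  1.7  1.4] q6 0.89 w 11.1 f [ 0.5 -0.2  0.3]
```

```bash
python3 -m handwheel '[[[0,0,0],[0,0,-10],0],[[0,0,0],[0,0,-20],0],[[0,0,0],[0,0,-30],0],[[0,0,0],[0,0,-30],0],[[0,0,0],[0,0,-10],0],[[0,0,0],[0,10,0],0],[[0,0,0],[0,25,0],0],[[0,0,0],[0,30,0],0],[[0,0,0],[0,30,0],0],[[0,0,0],[0,30,0],0]]'; python3 -c "
from h import *
need(515,-104.5,110,-1.361)
plan(515,-104.5,110,-1.361,10)"
```

```text
t: 22.22
ee_pos: [378.2, 174.1, 127.8]
orientation: [-3.103, 0.457, -0.009]
ft_force: [0.5, 0.2, -1.3]
width: 11.1
t 22.22 P [378.2 174.1 127.8] psi -0.292 -> -1.361 turn [-0.008 -0.002  1.069] shift now [211.2 227.4  17.7] shift after turn [301.  -75.8  17.8] q6 0.69 w 11.1 f [ 0.5  0.2 -1.3]
turn 0.107 shift 21 23 2
turn 0.107 shift 23 20 2
turn 0.107 shift 25 18 2
turn 0.107 shift 27 15 2
turn 0.107 shift 29 12 2
turn 0.107 shift 30 9 2
turn 0.107 shift 31 6 2
turn 0.107 shift 31 2 2
turn 0.107 shift 31 -1 2
turn 0.107 shift 31 -4 2
```

```bash
python3 -m handwheel '[[[-0.008,0,0.107],[21,23,0],0],[[0,0,0.107],[23,20,0],0],[[0,0,0.107],[25,18,0],0],[[0,0,0.107],[27,15,0],0],[[0,0,0.107],[29,12,0],0],[[0,0,0.107],[30,9,0],0],[[0,0,0.107],[31,6,0],0],[[0,0,0.107],[31,2,0],0],[[0,0,0.1],[28,-1,0],0],[[0,0,0.08],[15,-4,0],0]]'; python3 -c "
from h import *
need(515,-104.5,110,-1.361)"
```

```text
t: 23.05
ee_pos: [489.9, -110.4, 124.0]
orientation: [2.417, -1.986, -0.009]
ft_force: [-0.3, -0.2, -1.2]
width: 11.2
t 23.05 P [ 489.9 -110.4  124. ] psi -1.376 -> -1.361 turn [ 0.014 -0.004 -0.015] shift now [ -1.  -26.   13.6] shift after turn [ -0.6 -25.8  14. ] q6 1.15 w 11.2 f [-0.3 -0.2 -1.2]
```

```bash
python3 -m handwheel '[[[0.014,0,0],[0,0,5],0],[[0,0,0],[0,0,5],0],[[0,0,0],[0,0,0],0],[[0,0,0],[0,0,0],0],[[0,0,0],[0,0,0],0],[[0,0,0],[0,0,0],0],[[0,0,0],[0,0,0],0],[[0,0,0],[0,0,0],0],[[0,0,0],[0,0,0],0],[[0,0,0],[0,0,0],0]]'; python3 -c "
from h import *
need(515,-104.5,110,-1.361)
p=wlook('w12',['tub_long_floor','handle_c'])"
```

```text
t: 23.88
ee_pos: [486.4, -112.5, 111.9]
orientation: [2.419, -1.997, -0.001]
ft_force: [-0.2, 0.3, -1.3]
width: 11.4
t 23.88 P [ 486.4 -112.5  111.9] psi -1.38 -> -1.361 turn [ 0.005 -0.003 -0.019] shift now [ -2.5 -29.6   1.8] shift after turn [ -1.9 -29.6   1.9] q6 1.14 w 11.4 f [-0.2  0.3 -1.3]
tub_long_floor 0.91 [ 517.1 -102.9   11.8] [273.7 171.4]
handle_c 0.66 [ 485.9 -106.6  109.8] [267.5 260.3]
```

View pics/w12.png

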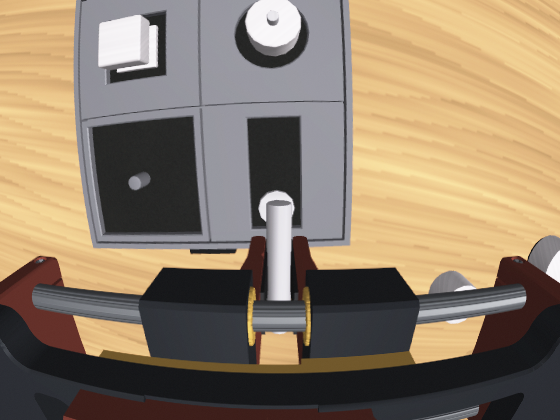

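```bash
python3 -c "
from h import *
np.set_printoptions(precision=1,suppress=True)
p=ctrl.get_image('wrist')
c=[onz(p,u,v,18,True)[:2] for u,v in [(247.5,118),(301,116),(300,228),(249.5,227)]]
print(np.mean(c,0));
for i in range(4):
  d=c[(i+1)%4]-c[i];print(np.hypot(*d),(np.arctan2(d[1],d[0])+.8)%(np.pi/2)-.8)
m=np.mean(c,0);need(m[0],m[1],60,-1.361)
"
```

```text
[ 516.4 -103.8]
40.45449060906726 0.22398646444866266
88.91277897995583 0.1931160126393363
40.86656134111493 0.16735986753990129
86.61268786044673 0.18829232192129997
t 24.08 P [ 486.4 -112.7  111.8] psi -1.381 -> -1.361 turn [ 0. -0. -0.] shift now [ -3.2 -31.3  51.7] shift after turn [ -2.5 -31.2  51.8] q6 1.14 w 11.2 f [-0.2  0.  -0.8]
```

```bash
python3 -m handwheel '[[[0,0,0],[-1,-10,10],0],[[0,0,0],[-1,-10,12],0],[[0,0,0],[-1,-8,14],0],[[0,0,0],[0,-3,12],0],[[0,0,0],[0,0,6],0],[[0,0,0],[0,0,2],0],[[0,0,0],[0,0,0],0],[[0,0,0],[0,0,0],0],[[0,0,0],[0,0,0],0],[[0,0,0],[0,0,0],0]]'; python3 -c "
from h import *
need(516.4,-103.8,31,-1.375)"
```

```text
t: 24.92
ee_pos: [516.5, -104.8, 54.3]
orientation: [2.417, -1.999, 0.0]
ft_force: [0.2, 0.4, -0.4]
width: 11.1
t 24.92 P [ 516.5 -104.8   54.3] psi -1.382 -> -1.375 turn [ 0.004 -0.003 -0.007] shift now [-1.1 -0.1 23.3] shift after turn [-1.  -0.  23.3] q6 1.17 w 11.1 f [ 0.2  0.4 -0.4]
```

```bash
python3 -m handwheel '[[[0,0,0],[-0.5,0,5],0],[[0,0,0],[-0.5,0,5],0],[[0,0,0],[0,0,4],0],[[0,0,0],[0,0,3],0],[[0,0,0],[0,0,2],0],[[0,0,0],[0,0,1.5],0],[[0,0,0],[0,0,1],0],[[0,0,0],[0,0,1],0],[[0,0,0],[0,0,0.7],0],[[0,0,0],[0,0,0.5],0]]'; python3 -c "
from h import *
need(516.4,-103.8,31,-1.375)
p=wlook('w13')
q=ctrl.get_image('scene');cv2.imwrite('pics/s13.png',cv2.resize(q['pixels'][180:280,180:320,::-1],(784,560)))"
```

```text
t: 25.75
ee_pos: [516.7, -104.0, 31.3]
orientation: [2.418, -1.999, 0.003]
ft_force: [-1.6, 0.2, 5.1]
width: 10.9
t 25.75 P [ 516.7 -104.    31.3] psi -1.382 -> -1.375 turn [ 0.002 -0.004 -0.007] shift now [-0.3  0.2  0.3] shift after turn [-0.3  0.2  0.3] q6 1.17 w 10.9 f [-1.6  0.2  5.1]
```

View pics/w13.png

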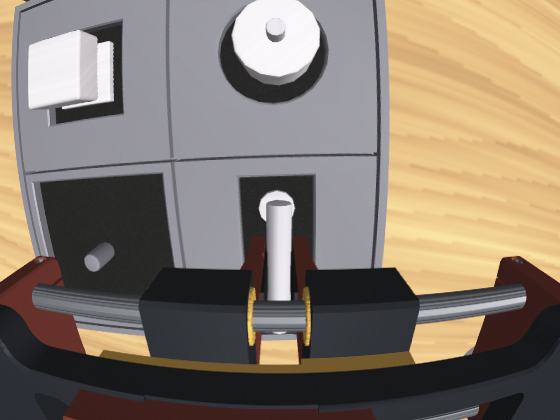

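View pics/s13.png

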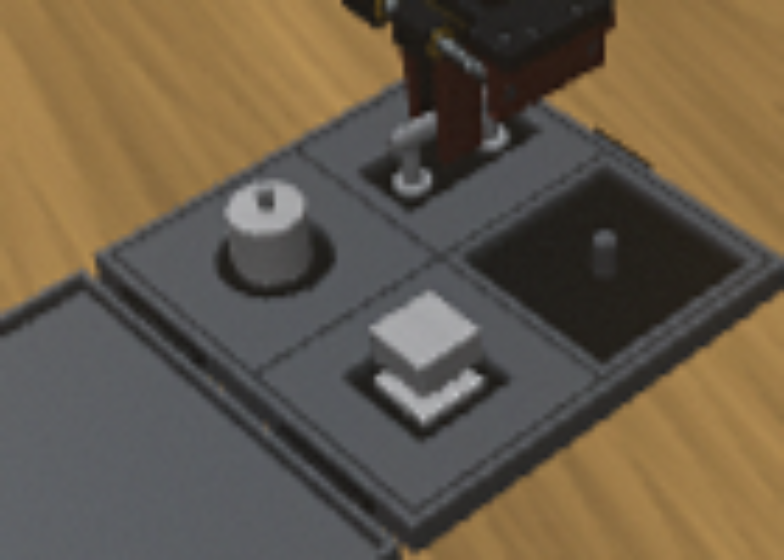

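The handle is seated in the long well with 5 N contact. I'll release it and move on to the collar.

```bash
python3 -m handwheel '[[[0,0,0],[0,0,0],0.5],[[0,0,0],[0,0,0],0.5],[[0,0,0],[0,0,0],0.5],[[0,0,0],[0,0,-6],0.5],[[0,0,0],[0,0,-20],0.6],[[0,0,0],[0,0,-35],0.8],[[0,0,0],[0,0,-35],1],[[0,0,0],[0,0,-10],1],[[0,0,0],[20,20,0],1],[[0,0,0],[28,28,0],1]]'; python3 -c "
from h import *
need(380,-310,130)"
python3 -m handwheel '[[[0,0,0],[28,28,0],1],[[0,0,0],[28,28,0],1],[[0,0,0],[28,28,0],1],[[0,0,0],[20,20,0],1],[[0,0,0],[10,10,0],1],[[0,0,0],[0,0,0],1],[[0,0,0],[0,0,0],1],[[0,0,0],[0,0,0],1],[[0,0,0],[0,0,0],1],[[0,0,0],[0,0,0],1]]'; python3 -c "
from h import *
need(380,-310,130)
p=wlook('w14',['collar_c'])"
```

```text
t: 26.68
ee_pos: [482.1, -157.7, 144.8]
orientation: [2.425, -1.993, 0.008]
ft_force: [0.8, -0.5, -0.6]
width: 74.6
t 26.68 P [ 482.1 -157.7  144.8] psi -1.376 -> -1.376 turn [-0.001 -0.005  0.   ] shift now [129.5 129.7  15.3] shift after turn [129.6 129.7  14.8] q6 1.04 w 74.6 f [ 0.8 -0.5 -0.6]
t: 27.52
ee_pos: [388.0, -299.9, 150.5]
orientation: [2.425, -1.995, 0.021]
ft_force: [-0.6, -0.2, -0.4]
width: 88.0
t 27.52 P [ 388.  -299.9  150.5] psi -1.377 -> -1.377 turn [-0.007 -0.011  0.   ] shift now [ 8.1 10.  20.5] shift after turn [ 8.3  9.8 20.5] q6 0.7 w 88.0 f [-0.6 -0.2 -0.4]
collar_c 0.93 [ 431.5 -300.3   15. ] [286.8 155. ]
```

View pics/w14.png

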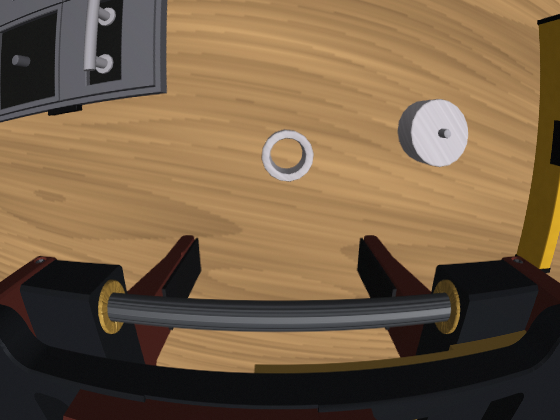

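The handle stands in the long well. The collar's ring centre is at (287,155), and the wide foot at (438,133) is well clear.

```bash
python3 -c "
from h import *
p=ctrl.get_image('wrist')
m=onz(p,287.5,155.5,34,True);print(m)
need(432,m[1],45)"
```

```text
[ 432.91337118 -299.92990589   34.        ]
t 27.67 P [ 387.9 -300.1  150.4] psi -1.377 -> -1.377 turn [-0.007 -0.011  0.   ] shift now [  7.2 -42.5 105.8] shift after turn [  8.4 -43.2 105.4] q6 0.7 w 87.8 f [ 0.2 -0.3 -0.4]
```

```bash
python3 -m handwheel '[[[-0.007,-0.01,0],[4,-15,10],1],[[0,0,0],[3,-15,15],1],[[0,0,0],[1,-13,20],1],[[0,0,0],[0,0,20],1],[[0,0,0],[0,0,15],1],[[0,0,0],[0,0,10],1],[[0,0,0],[0,0,5],1],[[0,0,0],[0,0,0],1],[[0,0,0],[0,0,0],1],[[0,0,0],[0,0,0],1]]'; python3 -c "
from h import *
need(432.5,-300,18)"
```

```text
t: 28.5
ee_pos: [437.6, -297.4, 52.9]
orientation: [2.432, -1.988, 0.006]
ft_force: [1.0, -0.9, 0.3]
width: 87.8
t 28.5 P [ 437.6 -297.4   52.9] psi -1.37 -> -1.37 turn [-0.002 -0.004  0.   ] shift now [ 1.4  5.6 34.8] shift after turn [ 1.5  5.5 34.9] q6 0.75 w 87.8 f [ 1.  -0.9  0.3]
```

```bash
python3 -m handwheel '[[[0,0,0],[1,3,10],1],[[0,0,0],[0,2,10],1],[[0,0,0],[0,0,7],1],[[0,0,0],[0,0,4],1],[[0,0,0],[0,0,0],0],[[0,0,0],[0,0,0],0],[[0,0,0],[0,0,0],0],[[0,0,0],[0,0,0],0],[[0,0,0],[0,0,0],0],[[0,0,0],[0,0,0],0]]'; python3 -c "
from h import *
need(432.5,-300,20)"
```

```text
t: 29.33
ee_pos: [433.5, -301.1, 21.0]
orientation: [2.431, -1.989, 0.013]
ft_force: [0.2, 0.2, -0.5]
width: 51.2
t 29.33 P [ 433.5 -301.1   21. ] psi -1.371 -> -1.371 turn [-0.005 -0.007  0.   ] shift now [-1.3  0.7  1. ] shift after turn [-1.3  0.7  1. ] q6 0.74 w 51.2 f [ 0.2  0.2 -0.5]
```

```bash
python3 -m handwheel '[[[0,0,0],[-1,0.5,0.5],0],[[0,0,0],[0,0,0],0],[[0,0,0],[0,0,0],0],[[0,0,0],[0,0,0],0],[[0,0,0],[0,0,-8],0],[[0,0,0],[0,0,-20],0],[[0,0,0],[0,0,-30],0],[[0,0,0],[0,0,-30],0],[[0,0,0],[0,0,-10],0],[[0,0,0],[0,0,0],0]]'; python3 -c "
from h import *
need(445,-6,120)
plan(445,-6,120,-1.37,9)"
```

```text
t: 30.17
ee_pos: [430.8, -298.4, 122.9]
orientation: [2.431, -1.989, 0.007]
ft_force: [0.9, -0.0, -0.0]
width: 43.6
t 30.17 P [ 430.8 -298.4  122.9] psi -1.371 -> -1.371 turn [-0.002 -0.004  0.   ] shift now [-283.8  -71.9    2. ] shift after turn [-283.8  -71.9    2.9] q6 0.74 w 43.6 f [ 0.9 -0.  -0. ]
turn -0.000 shift -32 -8 0
turn -0.000 shift -32 -8 0
turn -0.000 shift -32 -8 0
turn -0.000 shift -32 -8 0
turn -0.000 shift -32 -8 0
turn -0.000 shift -32 -8 0
turn -0.000 shift -32 -8 0
turn -0.000 shift -32 -8 0
turn -0.000 shift -32 -8 0
```

```bash
python3 -m handwheel '[[[0,0,0],[-25,-6,0],0],[[0,0,0],[-36,-9,0],0],[[0,0,0],[-36,-9,0],0],[[0,0,0],[-36,-9,0],0],[[0,0,0],[-36,-9,0],0],[[0,0,0],[-36,-9,0],0],[[0,0,0],[-30,-8,0],0],[[0,0,0],[-20,-6,0],0],[[0,0,0],[-12,-3,0],0],[[0,0,0],[-5,0,0],0]]'; python3 -m handwheel '[[[0,0,0],[0,0,0],0],[[0,0,0],[0,0,0],0],[[0,0,0],[0,0,0],0],[[0,0,0],[0,0,0],0],[[0,0,0],[0,0,0],0],[[0,0,0],[0,0,0],0],[[0,0,0],[0,0,0],0],[[0,0,0],[0,0,0],0],[[0,0,0],[0,0,0],0],[[0,0,0],[0,0,0],0]]'; python3 -c "
from h import *
need(445,-6,120)
p=wlook('w15',['tub_post_floor','collar_c'])"
```

```text
t: 31.0
ee_pos: [441.6, -9.3, 114.7]
orientation: [2.422, -1.994, 0.007]
ft_force: [-0.3, -0.2, -0.5]
width: 43.8
t: 31.83
ee_pos: [440.1, -12.6, 112.7]
orientation: [2.417, -1.997, 0.003]
ft_force: [-0.2, 0.8, -1.1]
width: 43.5
t 31.83 P [440.1 -12.6 112.7] psi -1.381 -> -1.381 turn [ 0.004 -0.006 -0.   ] shift now [-5.5 -6.  -7.4] shift after turn [-5.6 -6.1 -7.3] q6 1.34 w 43.5 f [-0.2  0.8 -1.1]
tub_post_floor 0.7 [494.4   3.7  12.3] [270.5 140.6]
collar_c 0.75 [438.8 -12.8 107.4] [278.5 261. ]
```

View pics/w15.png

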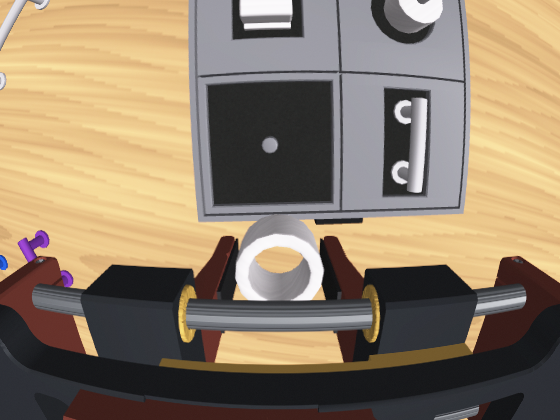

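```bash
python3 -c "
from h import *
p=ctrl.get_image('wrist')
m=onz(p,270,145,32,True);print(m)
print(np.mean([onz(p,u,v,18,True) for u,v in [(206,81),(333,79.5),(336,203),(213,209)]],0))
need(m[0],m[1],78)"
```

```text
[492.49188485   3.48773046  32.        ]
[492.9300422    2.53350968  18.        ]
t 32.03 P [440.  -12.5 112.6] psi -1.38 -> -1.38 turn [ 0.004 -0.006 -0.   ] shift now [ -5.9 -54.7  34.4] shift after turn [ -5.7 -54.5  34.6] q6 1.34 w 43.4 f [-0.8 -0.4 -0.5]
```

```bash
python3 -m handwheel '[[[0,0,0],[-2,-12,5],0],[[0,0,0],[-2,-15,8],0],[[0,0,0],[-1,-14,8],0],[[0,0,0],[-1,-9,6],0],[[0,0,0],[0,-4,4],0],[[0,0,0],[0,0,0],0],[[0,0,0],[0,0,0],0],[[0,0,0],[0,0,0],0],[[0,0,0],[0,0,0],0],[[0,0,0],[0,0,0],0]]'; python3 -c "
from h import *
need(492.7,3.2,31)
p=wlook('w16')
"
```

```text
t: 32.87
ee_pos: [495.8, 5.5, 78.6]
orientation: [2.418, -1.996, 0.003]
ft_force: [-0.4, 0.5, 0.1]
width: 43.9
t 32.87 P [495.8   5.5  78.6] psi -1.38 -> -1.38 turn [ 0.004 -0.006 -0.   ] shift now [ 1.4  3.3 47.6] shift after turn [ 1.7  3.5 47.6] q6 1.38 w 43.9 f [-0.4  0.5  0.1]
```

View pics/w16.png

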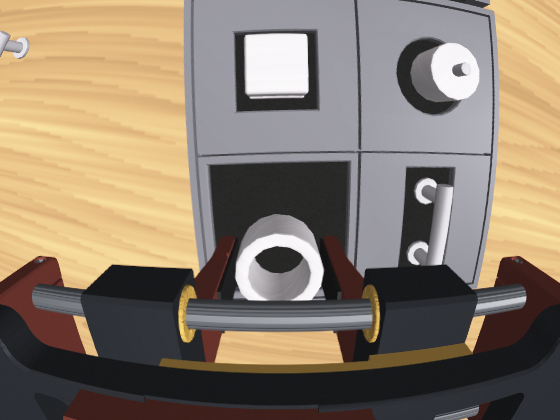

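```bash
python3 -m handwheel '[[[0.004,-0.006,0],[1,2,3],0],[[0,0,0],[0.5,1.4,4],0],[[0,0,0],[0,0,4],0],[[0,0,0],[0,0,3],0],[[0,0,0],[0,0,1],0],[[0,0,0],[0,0,0],0],[[0,0,0],[0,0,0],0],[[0,0,0],[0,0,0],0],[[0,0,0],[0,0,0],0],[[0,0,0],[0,0,0],0]]'; python3 -c "
from h import *
need(492.7,3.2,31)
q=ctrl.get_image('scene');cv2.imwrite('pics/s17.png',cv2.resize(q['pixels'][180:280,180:320,::-1],(784,560)))"
```

```text
t: 33.75
ee_pos: [491.8, 2.7, 62.6]
orientation: [-2.421, 2.0, 0.0]
ft_force: [0.1, -0.1, -0.4]
width: 43.7
t 33.75 P [491.8   2.7  62.6] psi -1.381 -> -1.381 turn [-0.001  0.001 -0.   ] shift now [-0.3 -0.9 31.6] shift after turn [-0.3 -1.  31.6] q6 1.36 w 43.7 f [ 0.1 -0.1 -0.4]
```

View pics/s17.png

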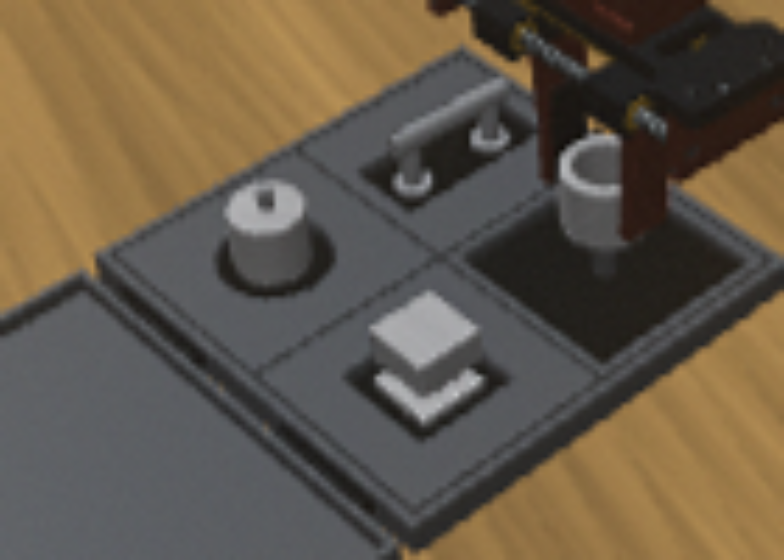

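The collar hangs centred over the post and the other three parts are seated. I'll lower it.

```bash
python3 -m handwheel '[[[0,0,0],[0,-0.5,3],0],[[0,0,0],[0,0,4],0],[[0,0,0],[0,0,4],0],[[0,0,0],[0,0,4],0],[[0,0,0],[0,0,4],0],[[0,0,0],[0,0,3],0],[[0,0,0],[0,0,2],0],[[0,0,0],[0,0,1],0],[[0,0,0],[0,0,0.5],0],[[0,0,0],[0,0,0.5],0]]'; python3 -c "
from h import *
need(492.7,3.2,31)"
```

```text
t: 34.63
ee_pos: [492.3, 2.9, 33.4]
orientation: [-2.421, 2.0, 0.001]
ft_force: [-0.5, -0.3, -0.6]
width: 43.6
t 34.63 P [492.3   2.9  33.4] psi -1.381 -> -1.381 turn [-0.     0.001 -0.   ] shift now [-0.2 -0.4  2.4] shift after turn [-0.2 -0.4  2.4] q6 1.36 w 43.6 f [-0.5 -0.3 -0.6]
```

```bash
python3 -m handwheel '[[[0,0,0],[0,0,1],0],[[0,0,0],[0,0,1],0],[[0,0,0],[0,0,1],0],[[0,0,0],[0,0,0.7],0],[[0,0,0],[0,0,0.7],0],[[0,0,0],[0,0,0.5],0],[[0,0,0],[0,0,0.5],0],[[0,0,0],[0,0,0.5],0],[[0,0,0],[0,0,0.3],0],[[0,0,0],[0,0,0],0]]'; python3 -c "
from h import *
need(492.7,3.2,31)"
```

```text
t: 35.47
ee_pos: [492.6, 2.9, 31.0]
orientation: [-2.421, 1.999, -0.002]
ft_force: [0.4, -0.2, -0.9]
width: 43.6
t 35.47 P [492.6   2.9  31. ] psi -1.381 -> -1.381 turn [-0.002  0.    -0.   ] shift now [-0.3 -0.1  0. ] shift after turn [-0.3 -0.1  0. ] q6 1.36 w 43.6 f [ 0.4 -0.2 -0.9]
```

No contact yet, so I'll keep lowering gently.

```bash
python3 -m handwheel '[[[0,0,0],[0,0,1],0],[[0,0,0],[0,0,1],0],[[0,0,0],[0,0,0.8],0],[[0,0,0],[0,0,0.6],0],[[0,0,0],[0,0,0.6],0],[[0,0,0],[0,0,0.5],0],[[0,0,0],[0,0,0.5],0],[[0,0,0],[0,0,0.5],0],[[0,0,0],[0,0,0.5],0],[[0,0,0],[0,0,0.5],0]]'; python3 -c "
from h import *
need(492.7,3.2,31)"
```

```text
t: 36.3
ee_pos: [492.7, 3.0, 30.8]
orientation: [-2.421, 1.999, -0.003]
ft_force: [-2.9, 0.4, 10.3]
width: 43.4
t 36.3 P [492.7   3.   30.8] psi -1.38 -> -1.38 turn [-0.003 -0.     0.   ] shift now [-0.2 -0.  -0.2] shift after turn [-0.2 -0.  -0.2] q6 1.36 w 43.4 f [-2.9  0.4 10.3]
```

```bash
python3 -m handwheel '[[[0,0,0],[0,0,0],0.75],[[0,0,0],[0,0,0],0.75],[[0,0,0],[0,0,0],0.75],[[0,0,0],[0,0,-6],0.75],[[0,0,0],[0,0,-20],0.75],[[0,0,0],[0,0,-35],0.75],[[0,0,0],[0,0,-35],0.75],[[0,0,0],[0,15,-20],0.75],[[0,0,0],[0,30,0],0.75],[[0,0,0],[0,30,0],0.75]]';python3 -m handwheel '[[[0,0,0],[0,20,0],0.75],[[0,0,0],[0,0,0],0.75],[[0,0,0],[0,0,0],0.75],[[0,0,0],[0,0,0],0.75],[[0,0,0],[0,0,0],0.75],[[0,0,0],[0,0,0],0.75],[[0,0,0],[0,0,0],0.75],[[0,0,0],[0,0,0],0.75],[[0,0,0],[0,0,0],0.75],[[0,0,0],[0,0,0],0.75]]'; python3 -c "
from h import *
p=wlook('w18')
np.set_printoptions(precision=1,suppress=True)
for c in ['scene','side']:
  q=ctrl.get_image(c);cv2.imwrite(f'pics/{c}18.png',q['pixels'][:,:,::-1])
  r=q['pixels'][180:280,180:320,::-1] if c=='scene' else q['pixels'][160:260,200:340,::-1]
  cv2.imwrite(f'pics/{c}18c.png',cv2.resize(r,(784,560)))
  for n in ['big_foot_c','long_handle_c']:
    for d in ctrl.spot_point(q,n)[:2]: print(n,d['score'],toworld(q,d['position']))
need(492.7,3.2,31)"
```

```text
t: 37.13
ee_pos: [423.2, -11.2, 152.9]
orientation: [-2.42, 1.995, -0.01]
ft_force: [-0.9, 0.6, -0.0]
width: 65.8
t: 37.97
ee_pos: [403.4, -15.1, 154.4]
orientation: [-2.419, 1.994, -0.013]
ft_force: [-0.3, -0.2, 0.1]
width: 66.1
big_foot_c 0.52 [ 478.3 -429.1   13.4]
long_handle_c 0.83 [560.6 279.2  16.5]
big_foot_c 0.88 [ 478.8 -429.7   19.2]
long_handle_c 0.7 [562.4 280.1  17.1]
long_handle_c 0.47 [624.7 -82.5  11.2]
t 38.32 P [403.1 -15.1 154.5] psi -1.379 -> -1.379 turn [-0. -0.  0.] shift now [ -1.2 -90.1 124.5] shift after turn [ -0.9 -91.4 123.5] q6 1.31 w 65.6 f [0.3 0.4 0.7]
```

View pics/w18.png

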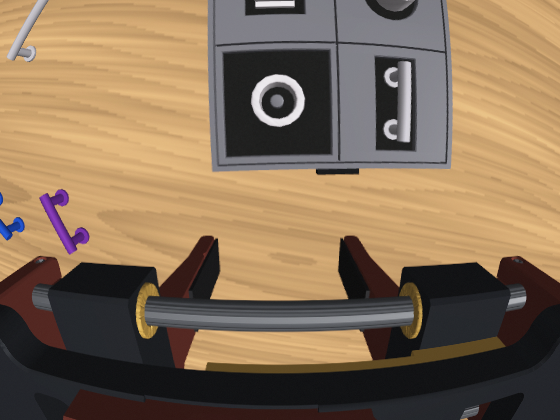

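View pics/scene18c.png

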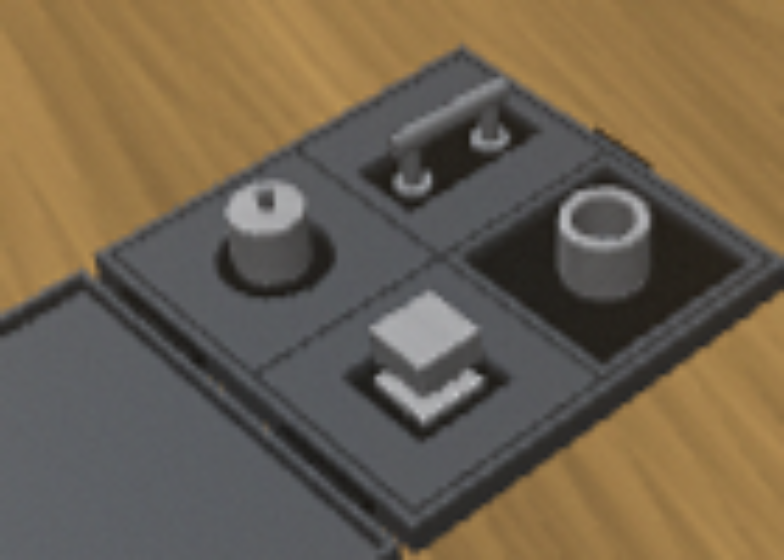

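View pics/side18.png

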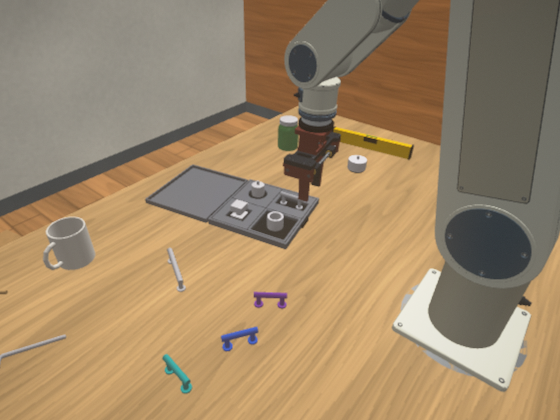

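View pics/scene18.png

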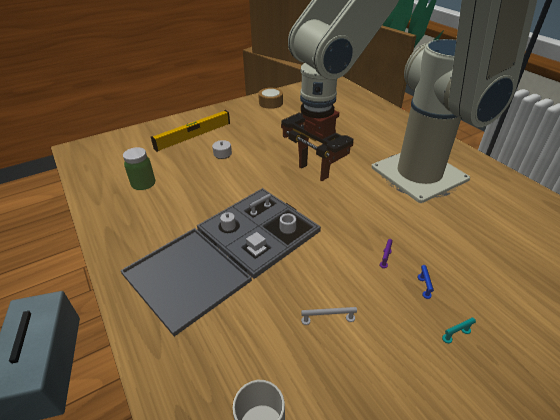

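All four parts stand in their wells: foot (228,221), knob (256,243), handle (261,206), and collar around the post (288,223). The wide foot (222,149), long handle (329,314) and coloured handles have not moved. I'll hand in now.

```bash
python3 -c "
from workcell import ctrl
print(ctrl.close_job())"
```

```text
the job is handed in; nothing more can be done
None
```

All four fittings are packed in the grey organiser, in the order you listed, and I handed the job in at about 38 s of the 93 s allowed. That is the small foot in the round well, the square knob in the square well, the short grey handle in the long well and the collar over the post.

- **Placing:** Each part was lowered until it touched the floor (about 3–10 N) before I let go. The last scene, side and wrist pictures show all four upright in their wells, the post is visible inside the collar, and the arm was clear of everything.
- **Left alone:** The wide foot at about (479, -429) mm and the long handle at about (561, 280) mm read within 4 mm of their first positions. By eye the purple, blue and turquoise handles have not moved either.
- **Disagreements:** In the last side view the network reported a second, lower-scored "long handle" at the small foot's place, which the picture shows to be wrong. No final check failed.

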